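# Reset the stockroom parts lift at its key switch

## Robot

A 7-joint arm with a two-finger parallel gripper is mounted at the origin on the work surface. World frame = base frame: x ahead of the robot, y to its left, z up, the work surface at z = 0. Lengths are in m, angles in rad, forces in N, time in s.
With the tool pointing down it reaches from about 0.425 to 0.875 m from the base axis. Payload 4.7 kg.
Tool frame: the origin (TCP) lies at the very end of the fingers, on their centre line; the grasp point (between the pads) lies 19 mm behind it (tcp_to_grasp is the distance from the TCP to the grasp point, in m); z points along the fingers, x is the direction in which the jaws open and shut, and the axes are right-handed (so a half turn about z gives the same grasp; the last joint's range is limited). The gripper opens to 85 mm and grips with 20 to 120 N. Pads are 22 mm wide; open, the fingers measure 114 mm over their backs; the gripper's body (76 mm by 85 mm) begins 54 mm behind the grasp point. The pads swing forward as they close: fully open they stand 13 mm farther back than shut.
Start: joints at [0.014, 0.321, -0.07, 1.45, 0.023, 1.371, -0.057], TCP at [0.65, -0, 0.231] pointing down, gripper open.
Joint ranges: [-2.86, 2.86], [-0.3, 2.09], [-1.38, 1.24], [0.06, 2.45], [-1.56, 4.7], [0.09, 2.05], [-2.69, 2.69]. Speed limits (rad/s): [2.57, 2.57, 3.14, 3.14, 3.14, 3.14, 3.14].

## Interface

Orientations are given as a unit quaternion [w, x, y, z].
In Python, from bench import * gives the robot as it stands. The module is installed in compiled form; this text tells all that it offers.
- The arm moves only by the tool step_arm, never from a script. Its argument "plan" is a list of rows, each an object of numbers: "x", "y", "z": the shift along the tool's x, y, z in mm; "twist": the turn about the tool's z in degrees. In form: [{"x": .., "y": .., "z": .., "twist": ..}, ...]. A call has 1 to 5 rows; each row is the pose to reach, as a shift and turn from the pose commanded when the call began, along the tool's axes at that moment; what a row does not reach only later rows make up. A row lasts 1/12 s, in which the tool goes at most 41.7 mm and 7.16 degrees, less where a joint would pass 70% of its speed; a pose out of reach is approached as far as the arm can. A call with a gripper value outside its range is refused whole. "fingers" is the finger opening in mm, from 0 to 85.4, set as the call begins (left out, the last holds). The fingers move at their own pace and stop on an object; the grip force is fixed at half the most. Time passes only in rows, so rows that repeat a pose let the fingers close. It gives the time, the measured TCP pose, the force and the opening at its end, in the units of the state.
- read_state(): the state, without advancing time (a new reading comes with each control period).
- get_image(name): name is "scene" or "side" or "wrist"; returns the picture (420x560x3 uint8, red, green, blue); there is no depth.
- calibration(name): a dict with "mtx" (3x3 intrinsics, pixels), "rvec" (rotation vector, rad) and "tvec" (3), from world to camera coordinates, as OpenCV has them. Camera axes: x right, y down, z forward; pixel columns grow to the right and rows downward; lengths in m; the calibration is good to about 2 mm. The wrist camera is an equidistant fisheye: a pixel r from the principal point sees the ray r / f radians off the axis. A picture is of the moment at which its call begins: read the wrist's pose just before it. calibration takes no time and is no camera call; for the wrist camera it gives the pose at the moment of the call.
- close_job(): hands the job in, once; it reports no verdict.
The state is a dict: "time": time; "joint_positions": joint angles; "qd": joint speeds; "tau": joint torques, N m; "position": TCP position; "tool_rot": TCP orientation; "ft_force": force on the tool from outside, world axes, zero at the start; "moment": the same for the moment, N m; "finger_gap": finger opening in m.
Only numpy, scipy, OpenCV 4.12 (cv2) and the standard library are available. Lean on these libraries where they do the work, as an engineer would, in place of code of your own. Each camera call takes 0.05 s, during which the arm holds its last target.

## Task

The parts lift has tripped and must be reset at its key switch. Take the key with the flat bow from the rack, push it fully home in the keyhole, turn it clockwise to its stop and back home, then draw it out and hang it upright in the same slot of the rack where it was. Leave the T-handled key, the carton, the tape roll and the jar alone.

Things in the scene. Friction and masses are not known exactly. Their poses are not given: they have to be found in the camera images.
- key_bow (a point): Bitted key, bare steel, 107 mm tall, about 160 g, hanging upright in either of the rack's slots. This point: centre of its flat bow, a plate 50 mm wide (its x), 10 mm thick (its y), 50 mm tall, with a dark dot near the top; grasp across the 10 mm. z up along the stem. Collar below the bow: 40 mm across, 8 mm thick, underside 33 mm below this point.
- key_tip (a point): Bottom end of the same key's stem, on its axis, 83 mm below the bow's centre; axes as key_bow. The stem is round, 14 mm thick and 50 mm long below the collar. One flat bit, 10 mm thick, stands out on its +x side to 23 mm from the axis, from 8 to 38 mm above the tip.
- lock: Fixed blue key switch box, 170 (x) x 150 mm, with an aluminium keyhole plate 90 x 90 mm on top, upper face 104 mm above the table; origin under its centre, straight below the keyhole. Two white lenses on its -x side. The plate is 6 mm thick; once the key is turned, its bit is caught under the plate, so it comes out only when back home.
- keyhole (a point): Mouth of the keyhole in the plate's upper face, on the turning axis; z up. 18 mm square for the stem, with a notch 14 mm wide reaching 25 mm from the axis along +x for the bit: the key enters only with its bit (key +x) along this +x. Fully home, the collar rests on the plate and the tip is 50 mm below this point.
- lock_core (a joint): Lock core under the plate, driven by the bit: 0 = home, grows clockwise seen from above, hard stop at 1.2 rad (69 degrees). Stays where left (friction 0.08 N m, no spring). The bit has 2 mm play each side, so the core lags the key by about 0.1 rad: turn the key about 0.1 past each end, till it stops. A dark ring with a pointer turns with it (at home: along the notch).
- rack: Fixed dark steel key rack, 110 x 230 mm, its 8 mm upper plate's face 100 mm above the table, 84 mm free below. Origin under its centre; +x points away from its open front. Two slots 20 mm wide at y = +60 and -60 mm, from the front (x = -40) to x = +24 mm. A key hangs by its collar, stem axis at about x = -4 mm, bit towards +x.
- tee_mid (a point): The other key, to be left alone: bare steel, square stem without a bit, same collar, and a round T-bar handle 70 mm long in place of a flat bow; 102 mm tall, this point is half-way up. It hangs in the other slot, 120 mm away.
- carton: Closed cardboard carton, 70 x 120 x 70 mm, loose; origin under its centre. Bystander.
- tape: Roll of paper tape, 100 mm across, 48 mm tall, loose; origin under its centre. Bystander.
- jar: Jar with white cap, 70 mm across, 90 mm tall, loose; origin under its centre. Bystander.
There are look-alikes about, which are no part of the job. What is shaped like the lock but yellow is not meant.

How it is judged:
By the outcome, as a careful person would: the job done as asked, in the order asked, and still so for the second after the job is handed in, with the robot touching nothing.
It also fails if it takes over 72 s, if anything falls off the work surface, if the arm or the gripper's body presses on something with over 40 N, if the wrist force passes 120 N, or if a joint passes its speed limit or range.

## Working session

There is one attempt and no reset: what is moved stays moved. The work goes in short steps, Python scripts to look and compute and a tool call to move; the robot and the scene stay as the last step left them, time stands still between calls to the robot, and variables do not carry over. Pictures are saved under pics/ and viewed, and the job is handed in when it is done.

Besides the shell and the picture viewer there is one more tool, called after ">>>" as name([rows], argument=value, ...), one row to a line, values as JSON. step_arm: Moves the arm, as the interface text tells. Its arguments: {"type":"object","properties":{"plan":{"type":"array"},"fingers":{"type":"number"}},"required":["plan"]}

```bash
mkdir -p pics; python3 - <<'E'
from bench import *
import cv2
s=read_state();print(s)
for n in ["scene","side","wrist"]:
    c=calibration(n);print(n,c)
    im=get_image(n);cv2.imwrite(f"pics/{n}0.png",im[:,:,::-1])
E
```

```text
{'time': 0.0, 'joint_positions': array([ 0.01406639,  0.32180328, -0.07005557,  1.45168299,  0.02262317,
        1.3707947 , -0.05686697]), 'qd': array([ 0.00134533,  0.00084365,  0.00022945,  0.00122962,  0.0011411 ,
        0.00131824, -0.00083418]), 'tau': array([-1.25131752e-03, -4.93579853e+01, -3.82724963e-01, -3.14334905e+01,
        1.30020955e-02,  1.12603378e-02,  4.26072404e-06]), 'position': array([ 6.49460303e-01, -5.38332072e-05,  2.30232071e-01]), 'tool_rot': array([ 6.54847885e-05,  9.99999547e-01,  3.71696185e-05, -9.48807016e-04]), 'ft_force': array([-1.02103931,  0.64123075, -0.18284507]), 'moment': array([-0.00724898, -0.01189884, -0.02403358]), 'finger_gap': 0.08563555325105791}
scene {'mtx': array([[419.16218763,   0.        , 282.55997183],
       [  0.        , 419.16218763, 206.51311669],
       [  0.        ,   0.        ,   1.        ]]), 'rvec': array([ 1.78529908,  1.62580025, -0.72348615]), 'tvec': array([ 0.01474146, -0.23722578,  1.5184961 ])}
side {'mtx': array([[499.11682499,   0.        , 280.53981041],
       [  0.        , 499.11682499, 218.72779919],
       [  0.        ,   0.        ,   1.        ]]), 'rvec': array([ 2.12803056, -0.11968518,  0.08670638]), 'tvec': array([-0.52987608,  0.0858832 ,  1.27876759])}
wrist {'mtx': array([[325.1922621 ,   0.        , 273.22111309],
       [  0.        , 325.1922621 , 211.91056367],
       [  0.        ,   0.        ,   1.        ]]), 'rvec': array([-2.87119375e+00, -1.37399438e-03,  3.17138563e-03]), 'tvec': array([-0.64943753, -0.03646621,  0.37976749])}
```

View pics/scene0.png

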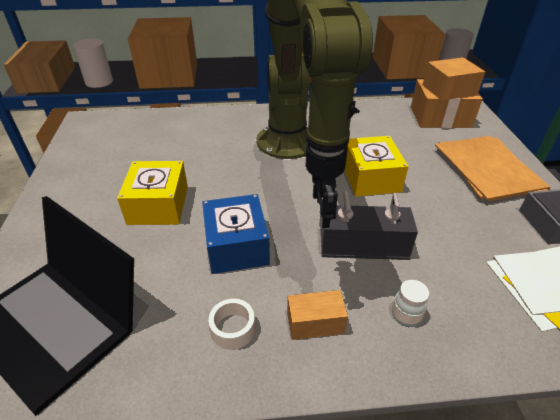

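View pics/side0.png

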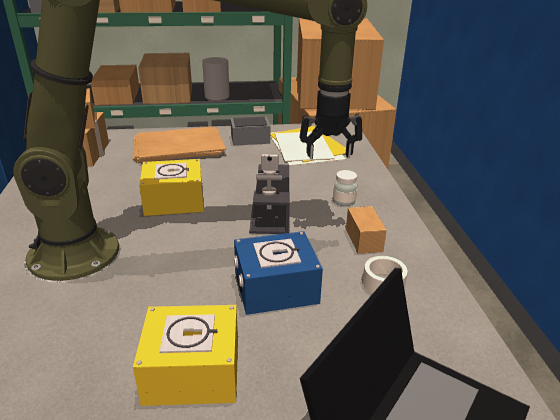

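View pics/wrist0.png

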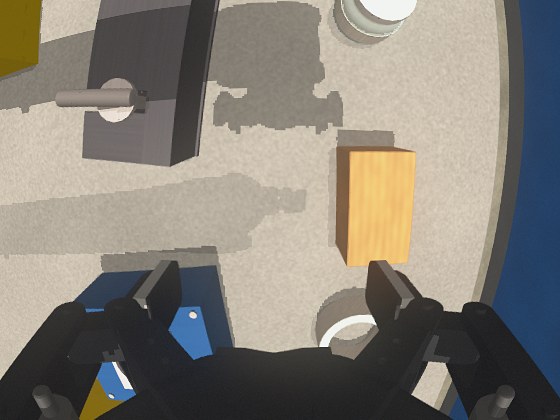

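```bash
python3 - <<'E'
import cv2,numpy as np
a=cv2.imread("pics/scene0.png");b=cv2.imread("pics/side0.png");w=cv2.imread("pics/wrist0.png")
R=lambda i:cv2.resize(i,(395,295),interpolation=cv2.INTER_CUBIC)
o=np.vstack([np.hstack([R(a[175:268,310:434]),R(b[145:238,220:344])]),np.hstack([R(w[50:170,30:190]),R(a[190:280,190:310])])])
cv2.imwrite("pics/crop1.png",o)
E
```

```text
(no output)
```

View pics/crop1.png

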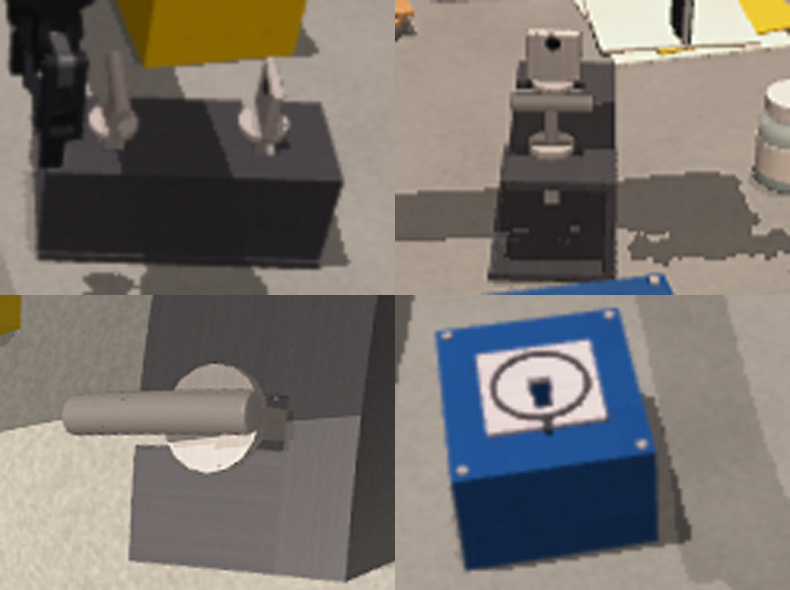

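```bash
cat > h.py <<'E'
import numpy as np, cv2
def ray(c,uv,fish=False):
    K=c["mtx"];R=cv2.Rodrigues(np.array(c["rvec"],float))[0];t=np.array(c["tvec"],float)
    d=np.array([(uv[0]-K[0,2])/K[0,0],(uv[1]-K[1,2])/K[1,1],1.])
    if fish:
        r=np.hypot(d[0],d[1]);s=np.sin(r)/r if r>1e-9 else 1;d=np.array([d[0]*s,d[1]*s,np.cos(r)])
    return -R.T@t, R.T@d
def onz(c,uv,z,fish=False):
    o,d=ray(c,uv,fish);return o+d*(z-o[2])/d[2]
def tri(rs):
    A=np.zeros((3,3));b=np.zeros(3)
    for o,d in rs:
        d=d/np.linalg.norm(d);P=np.eye(3)-np.outer(d,d);A+=P;b+=P@o
    p=np.linalg.solve(A,b);return p,[np.linalg.norm(np.cross(p-o,d/np.linalg.norm(d))) for o,d in rs]
def proj(c,p,fish=False):
    K=c["mtx"];q=cv2.Rodrigues(np.array(c["rvec"],float))[0]@np.array(p)+np.array(c["tvec"])
    if fish:
        th=np.arctan2(np.hypot(q[0],q[1]),q[2]);r=np.hypot(q[0],q[1]);return K[0,0]*th*q[:2]/r+K[:2,2]
    return K[0,0]*q[:2]/q[2]+K[:2,2]
E
python3 - <<'E'
from bench import *;from h import *
np.set_printoptions(precision=4,suppress=True)
a=calibration("scene");b=calibration("side");w=calibration("wrist")
print("keyhole scene",onz(a,(235,218),.104)," side",onz(b,(277,252),.104))
print("bow",onz(a,(394,205),.157),onz(b,(269,160),.157), tri([ray(a,(394,205)),ray(b,(269,162))]))
print("tee",onz(a,(346,206),.15), onz(w,(118,100),.108,True), onz(b,(270,180),.15))
print("wcam",ray(w,(273,212),True))
for p in [(208,271-0)]: pass
print("rack front corners top",[onz(a,p,.1) for p in [(322,230),(413,230),(408,207)]])
E
```

```text
keyhole scene [ 0.5037 -0.1851  0.104 ]  side [ 0.5008 -0.1938  0.104 ]
bow [0.5488 0.204  0.157 ] [0.5197 0.1711 0.157 ] (array([0.5232, 0.2157, 0.1312]), [np.float64(0.0019427676156182141), np.float64(0.001942767615618079)])
tee [0.5343 0.0889 0.15  ] [0.5146 0.0938 0.108 ] [0.5115 0.0645 0.15  ]
wcam (array([0.6503, 0.0667, 0.3744]), array([-0.0025, -0.2674, -0.9636]))
rack front corners top [array([0.562 , 0.0281, 0.1   ]), array([0.5823, 0.2528, 0.1   ]), array([0.4976, 0.2679, 0.1   ])]
```

>>> step_arm([
  {"x": -26,"y": -28,"z": -18},
  {"x": -52,"y": -56,"z": -36},
  {"x": -78,"y": -84,"z": -54},
  {"x": -104,"y": -112,"z": -72},
  {"x": -130,"y": -140,"z": -90},
])

```text
$.plan[0]: bad value
```

>>> step_arm([
  {"x": 0},
  {"x": 0},
  {"x": 0},
])

```text
$.plan[0]: bad value
```

```bash
cat > snap.py <<'E'
import sys,pickle
from bench import *;from h import *
np.set_printoptions(precision=4,suppress=True)
s=read_state();print(s["time"],s["position"],s["tool_rot"],s["ft_force"],s["finger_gap"])
for n in sys.argv[2:]:
    c=calibration(n);im=get_image(n);cv2.imwrite(f"pics/{n}{sys.argv[1]}.png",im[:,:,::-1]);pickle.dump(c,open(f"{n}{sys.argv[1]}.pkl","wb"))
E
python3 snap.py 1 wrist scene
```

```text
0.15 [ 0.6496 -0.      0.2305] [ 0.      1.      0.     -0.0007] [-0.0527 -0.0916 -0.0884] 0.08537727579550804
```

View pics/wrist1.png

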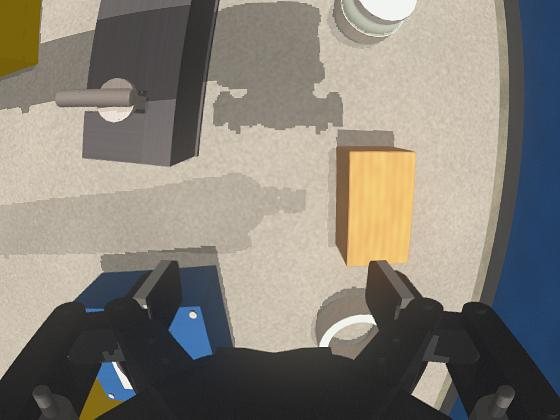

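All four fields are needed per row.

>>> step_arm([
  {"x": -26,"y": -28,"z": -18,"twist": 0},
  {"x": -52,"y": -56,"z": -36,"twist": 0},
  {"x": -78,"y": -84,"z": -54,"twist": 0},
  {"x": -104,"y": -112,"z": -72,"twist": 0},
  {"x": -130,"y": -140,"z": -90,"twist": 0},
])

```text
time: 0.67
position: [0.5202, 0.1392, 0.3208]
tool_rot: [0.0, 1.0, -0.0, 0.0]
ft_force: [0.6, 1.4, -0.1]
finger_gap: 0.0856
```

>>> step_arm([
  {"x": 0,"y": 0,"z": 0,"twist": 0},
  {"x": 0,"y": 0,"z": 0,"twist": 0},
  {"x": 0,"y": 0,"z": 0,"twist": 0},
])

```text
time: 0.92
position: [0.5219, 0.1375, 0.3201]
tool_rot: [0.0, 1.0, -0.0, 0.0]
ft_force: [0.8, 0.3, -1.1]
finger_gap: 0.0855
```

```bash
python3 snap.py 1 wrist scene
```

```text
0.9167 [0.5219 0.1375 0.3201] [ 0.0004  1.     -0.0001  0.0003] [ 0.837   0.3079 -1.1347] 0.08551120792209896
```

View pics/wrist1.png

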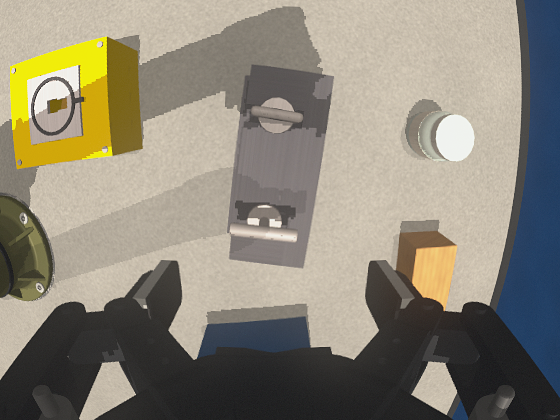

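```bash
python3 - <<'E'
import cv2
w=cv2.imread("pics/wrist1.png")
cv2.imwrite("pics/crop2.png",cv2.resize(w[60:275,220:340],None,fx=2.75,fy=2.75,interpolation=cv2.INTER_CUBIC))
s=cv2.imread("pics/scene1.png")
cv2.imwrite("pics/crop3.png",cv2.resize(s[160:270,300:440],None,fx=5,fy=5,interpolation=cv2.INTER_CUBIC))
E
```

```text
(no output)
```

View pics/crop2.png

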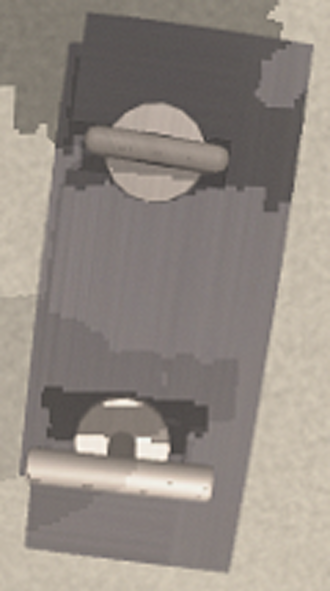

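View pics/crop3.png

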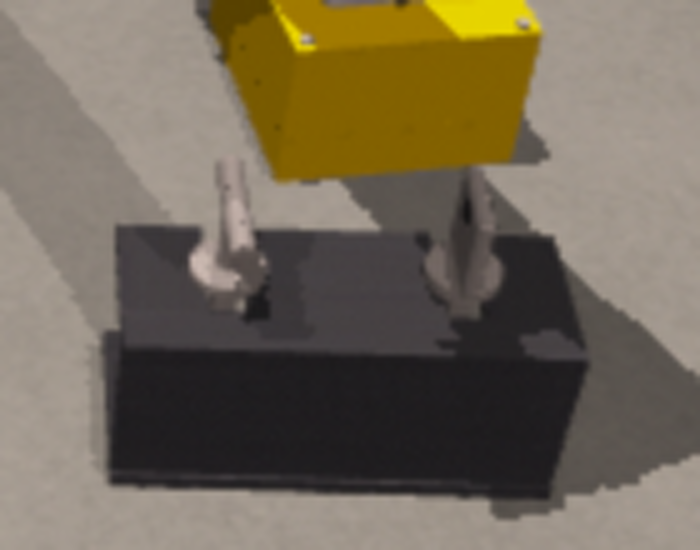

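```bash
python3 - <<'E'
from h import *;import pickle
np.set_printoptions(precision=4,suppress=True)
c=pickle.load(open("wrist1.pkl","rb"))
g=lambda u,v,z:onz(c,(220+u/2.75,60+v/2.75),z,True)
C=[g(*p,.1) for p in [(88,13),(313,44),(230,571),(26,548)]]
for p in C:print(p)
for i in range(4):
    d=C[(i+1)%4]-C[i];print(np.linalg.norm(d),np.degrees(np.arctan2(d[1],d[0])))
print("ctr",sum(C)/4)
print("collar",g(155,151,.108))
a,b=g(87,138,.153),g(228,158,.153);d=b-a;print("bow",(a+b)/2,np.linalg.norm(d),np.degrees(np.arctan2(d[1],d[0])))
a,b=g(28,465,.153),g(213,482,.153);d=b-a;print("tee",(a+b)/2,np.linalg.norm(d),np.degrees(np.arctan2(d[1],d[0])))
a=pickle.load(open("scene1.pkl","rb"))
q=lambda u,v,z:onz(a,(300+u/5,160+v/5),z)
print("scene corners",[q(*p,.1) for p in [(118,345),(588,358),(553,236),(117,228)]],"collars",q(464,272,.104),q(226,266,.104))
E
```

```text
[0.499  0.2714 0.1   ]
[0.5897 0.26   0.1   ]
[0.5601 0.0317 0.1   ]
[0.4687 0.0428 0.1   ]
0.09141225343003863 -7.157455097494831
0.23017021987975372 -97.39502013548558
0.09199648238178125 173.05429113789006
0.23051335968971498 82.46027312516938
ctr [0.5294 0.1515 0.1   ]
collar [0.5258 0.214  0.108 ]
bow [0.5262 0.214  0.153 ] 0.04890102356233446 -8.029117949140737
tee [0.5129 0.0966 0.153 ] 0.06859178242960585 -5.462480075804644
scene corners [array([0.5589, 0.0327, 0.1   ]), array([0.5887, 0.2623, 0.1   ]), array([0.499 , 0.2744, 0.1   ]), array([0.4723, 0.047 , 0.1   ])] collars [0.5262 0.2176 0.104 ] [0.5109 0.0968 0.104 ]
```

>>> step_arm([
  {"x": -4,"y": 40,"z": 0,"twist": 0},
  {"x": -8,"y": 80,"z": 0,"twist": 0},
  {"x": -12,"y": 120,"z": 0,"twist": 0},
  {"x": -16,"y": 160,"z": 0,"twist": 0},
  {"x": -20,"y": 200,"z": 0,"twist": 0},
])

```text
time: 1.43
position: [0.5012, -0.0653, 0.3191]
tool_rot: [0.0, 1.0, -0.001, -0.001]
ft_force: [0.5, -0.3, -0.3]
finger_gap: 0.0854
```

>>> step_arm([
  {"x": 0,"y": 30,"z": 0,"twist": 0},
  {"x": 0,"y": 58,"z": 0,"twist": 0},
  {"x": 0,"y": 58,"z": 0,"twist": 0},
  {"x": 0,"y": 58,"z": 0,"twist": 0},
  {"x": 0,"y": 58,"z": 0,"twist": 0},
])

```text
time: 1.85
position: [0.5017, -0.12, 0.3192]
tool_rot: [-0.0, 1.0, -0.001, -0.001]
ft_force: [-0.1, 0.7, 0.1]
finger_gap: 0.0852
```

```bash
python3 snap.py 2 wrist scene;  python3 - <<'E'
import cv2
w=cv2.imread("pics/wrist2.png")
cv2.imwrite("pics/crop4.png",cv2.resize(w[60:260,180:380],None,fx=3,fy=3,interpolation=cv2.INTER_CUBIC))
s=cv2.imread("pics/scene2.png")
cv2.imwrite("pics/crop5.png",cv2.resize(s[180:280,180:290],None,fx=6,fy=6,interpolation=cv2.INTER_CUBIC))
E
```

```text
1.85 [ 0.5017 -0.12    0.3192] [-0.0004  1.     -0.0006 -0.0008] [-0.0791  0.6735  0.128 ] 0.08524841167686352
```

View pics/wrist2.png

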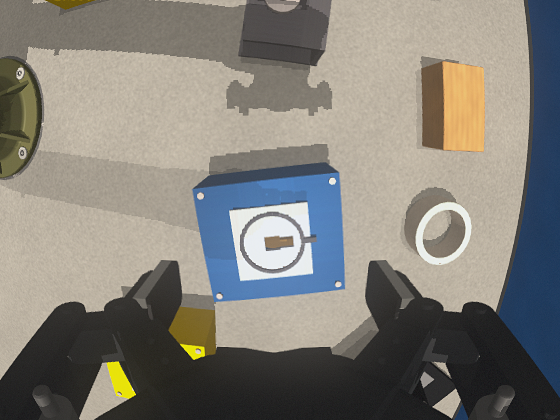

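View pics/crop4.png

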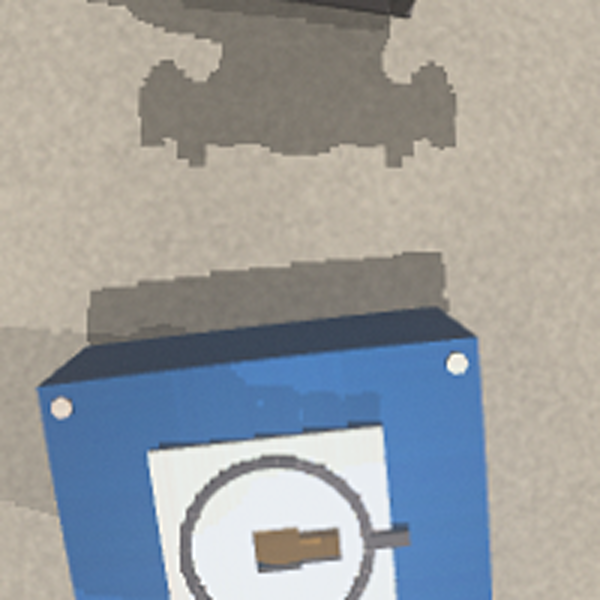

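View pics/crop5.png

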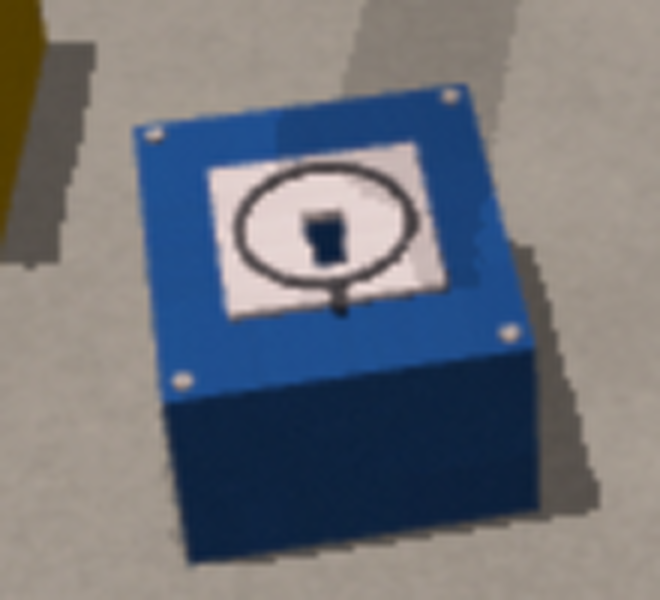

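```bash
cat > lockm.py <<'E'
from h import *;import pickle,sys
np.set_printoptions(precision=4,suppress=True)
def m(n,fish,box,tag):
    c=pickle.load(open(f"{n}{tag}.pkl","rb"));im=cv2.imread(f"pics/{n}{tag}.png")
    hsv=cv2.cvtColor(im,cv2.COLOR_BGR2HSV)
    k=((hsv[...,1]<45)&(hsv[...,2]>165)).astype(np.uint8)
    z=np.zeros_like(k);x0,y0,x1,y1=box;z[y0:y1,x0:x1]=k[y0:y1,x0:x1]
    n_,l,st,_=cv2.connectedComponentsWithStats(z)
    k=np.isin(l,[i for i in range(1,n_) if st[i,4]>100])
    v,u=np.nonzero(k);P=np.array([onz(c,(a,b),.104,fish)[:2]*1000 for a,b in zip(u,v)]).astype(np.float32)
    print(n,"plate rect",cv2.minAreaRect(P))
    return c,im,hsv
c,im,hsv=m("wrist",True,(225,195,320,290),"2")
H=hsv[225:260,255:300];k=((H[...,1]>90)&(H[...,0]<25))
v,u=np.nonzero(k);P=np.array([onz(c,(a+255,b+225),.104,True)[:2]*1000 for a,b in zip(u,v)]).astype(np.float32)
print("hole rect",cv2.minAreaRect(P))
m("scene",False,(205,195,262,240),"2")
# bolts
print([onz(c,p,.1,True) for p in [(200.3,196),(332.3,181)]])
print("pointer tip",onz(c,(316,238.7),.105,True))
E
python3 lockm.py
```

```text
wrist plate rect ((500.24334716796875, -190.75411987304688), (90.48762512207031, 91.0015640258789), 6.43924617767334)
hole rect ((507.9615478515625, -188.2771453857422), (31.13517189025879, 12.8349027633667), 8.379429817199707)
scene plate rect ((500.5408020019531, -189.0216827392578), (89.78369140625, 88.57080841064453), 6.500743389129639)
[array([ 0.4168, -0.1345,  0.1   ]), array([ 0.5693, -0.117 ,  0.1   ])]
pointer tip [ 0.5521 -0.185   0.105 ]
```

>>> step_arm([
  {"x": 5,"y": -40,"z": 0,"twist": 0},
  {"x": 10,"y": -80,"z": 0,"twist": 0},
  {"x": 15,"y": -120,"z": 0,"twist": 0},
  {"x": 20,"y": -160,"z": 0,"twist": 0},
  {"x": 24,"y": -200,"z": 0,"twist": 0},
], fingers=45)

```text
time: 2.37
position: [0.5254, 0.0834, 0.3202]
tool_rot: [-0.0, 1.0, 0.001, 0.0]
ft_force: [0.6, 0.4, 0.4]
finger_gap: 0.0448
```

>>> step_arm([
  {"x": 0,"y": -30,"z": 0,"twist": -7},
  {"x": 0,"y": -60,"z": 0,"twist": -14},
  {"x": 0,"y": -90,"z": 0,"twist": -21},
  {"x": 0,"y": -120,"z": 0,"twist": -28},
  {"x": 0,"y": -134,"z": 0,"twist": -35},
])

```text
time: 2.78
position: [0.5238, 0.2206, 0.3199]
tool_rot: [-0.001, 0.952, 0.307, -0.0]
ft_force: [0.3, 0.1, 0.3]
finger_gap: 0.0447
```

>>> step_arm([
  {"x": 0,"y": 0,"z": 0,"twist": -7},
  {"x": 0,"y": 0,"z": 0,"twist": -14},
  {"x": 0,"y": 0,"z": 0,"twist": -21},
  {"x": 0,"y": 0,"z": 0,"twist": -28},
  {"x": 0,"y": 0,"z": 0,"twist": -35},
])

```text
time: 3.2
position: [0.5251, 0.2156, 0.3199]
tool_rot: [-0.0, 0.817, 0.577, -0.0]
ft_force: [0.3, -0.7, 0.1]
finger_gap: 0.0452
```

>>> step_arm([
  {"x": 0,"y": 0,"z": 0,"twist": -7},
  {"x": 0,"y": 0,"z": 0,"twist": -12.5},
  {"x": 0,"y": 0,"z": 0,"twist": -12.5},
  {"x": 0,"y": 0,"z": 0,"twist": -12.5},
  {"x": 0,"y": 0,"z": 0,"twist": -12.5},
])

```text
time: 3.62
position: [0.5255, 0.2147, 0.32]
tool_rot: [-0.0, 0.752, 0.659, -0.0]
ft_force: [0.2, 0.5, 0.5]
finger_gap: 0.0452
```

```bash
cat >> h.py <<'E'
def toolerr(s,target,ang=None):
    """shift in tool mm to reach world target; tool-x world angle"""
    from scipy.spatial.transform import Rotation as Ro
    q=s["tool_rot"];R=Ro.from_quat([q[1],q[2],q[3],q[0]]).as_matrix()
    d=R.T@(np.array(target)-s["position"])*1000
    print("t",round(s["time"],2),"pos",s["position"],"xang",np.degrees(np.arctan2(R[1,0],R[0,0])),"z",R[:,2],"shift mm",d,"F",s["ft_force"],"M",s["moment"],"gap",s["finger_gap"],"q7",s["joint_positions"][6])
E
python3 snap.py 3 wrist; python3 -c "
from bench import *;from h import *
np.set_printoptions(precision=4,suppress=True)
toolerr(read_state(),(.526,.2135,.116))"
```

```text
3.6167 [0.5255 0.2147 0.32  ] [-0.      0.7523  0.6589 -0.    ] [0.1583 0.4849 0.4706] 0.04516138553365777
t 3.67 pos [0.5256 0.2145 0.3201] xang 82.43487955067086 z [ 0. -0. -1.] shift mm [ -0.9625   0.5685 204.0723] F [-0.3618 -0.3661  0.1696] M [ 0.0115 -0.0316 -0.0414] gap 0.044927783980450844 q7 0.9732312555025602
```

View pics/wrist3.png

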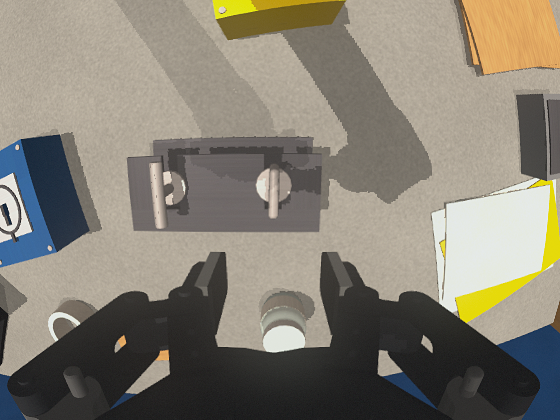

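```bash
python3 - <<'E'
from h import *;import pickle
np.set_printoptions(precision=4,suppress=True)
c=pickle.load(open("wrist3.pkl","rb"))
w=cv2.imread("pics/wrist3.png")
cv2.imwrite("pics/crop6.png",cv2.resize(w[140:240,220:330],None,fx=6,fy=6,interpolation=cv2.INTER_CUBIC))
print("collar",onz(c,(273,186),.108,True))
a,b=onz(c,(273,165),.158,True),onz(c,(273,218),.158,True);print(a,b,(a+b)/2,np.linalg.norm(a-b))
E
```

```text
collar [0.5267 0.2135 0.108 ]
[0.4971 0.2175 0.158 ] [0.5488 0.2106 0.158 ] [0.523  0.2141 0.158 ] 0.05217216262491045
```

View pics/crop6.png

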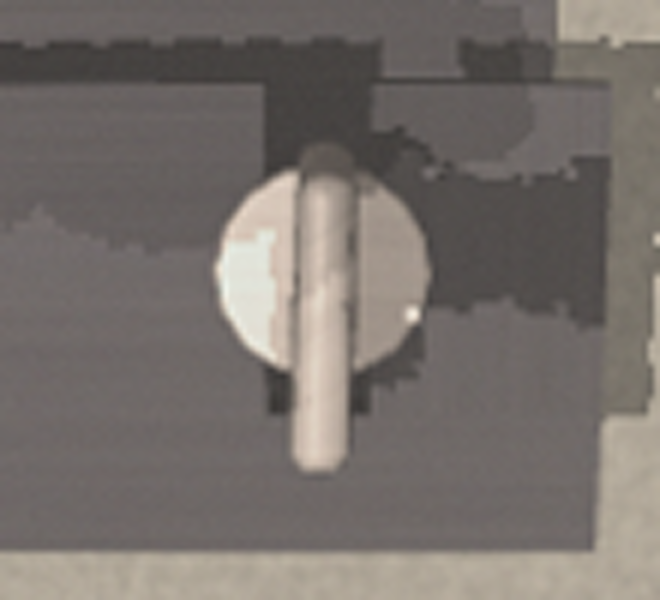

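>>> step_arm([
  {"x": -0.6,"y": 0.8,"z": 35,"twist": 0},
  {"x": -0.6,"y": 0.8,"z": 70,"twist": 0},
  {"x": -0.6,"y": 0.8,"z": 105,"twist": 0},
  {"x": -0.6,"y": 0.8,"z": 130,"twist": 0},
  {"x": -0.6,"y": 0.8,"z": 140,"twist": 0},
])

```text
time: 4.08
position: [0.5241, 0.2124, 0.1757]
tool_rot: [-0.001, 0.752, 0.659, -0.003]
ft_force: [-0.6, -0.5, 0.1]
finger_gap: 0.045
```

>>> step_arm([
  {"x": 0,"y": 0,"z": 20,"twist": 0},
  {"x": 0,"y": 0,"z": 40,"twist": 0},
  {"x": 0,"y": 0,"z": 56,"twist": 0},
  {"x": 0,"y": 0,"z": 64,"twist": 0},
  {"x": 0,"y": 0,"z": 64,"twist": 0},
])

```text
time: 4.5
position: [0.5258, 0.2132, 0.115]
tool_rot: [-0.0, 0.752, 0.659, -0.001]
ft_force: [0.3, 0.1, -0.2]
finger_gap: 0.0452
```

```bash
python3 snap.py 4 wrist side; python3 -c "
from bench import *;from h import *
np.set_printoptions(precision=4,suppress=True)
toolerr(read_state(),(.5263,.2137,.116))
import cv2
w=cv2.imread('pics/side4.png')
cv2.imwrite('pics/crop7.png',cv2.resize(w[80:240,200:400],None,fx=3.5,fy=3.5))"
```

```text
4.5 [0.5258 0.2132 0.115 ] [-0.0004  0.752   0.6592 -0.0011] [ 0.3389  0.1155 -0.2139] 0.04518007319496842
t 4.6 pos [0.5272 0.2138 0.1172] xang 82.48418438996696 z [ 0.0014  0.0006 -1.    ] shift mm [-0.1849 -0.8622  1.2173] F [0.4966 0.124  0.5251] M [ 0.0191  0.0311 -0.0077] gap 0.04510152497180311 q7 0.9434034133974287
```

View pics/wrist4.png

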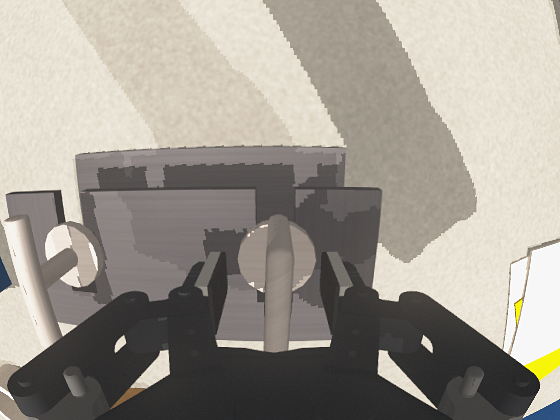

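View pics/crop7.png

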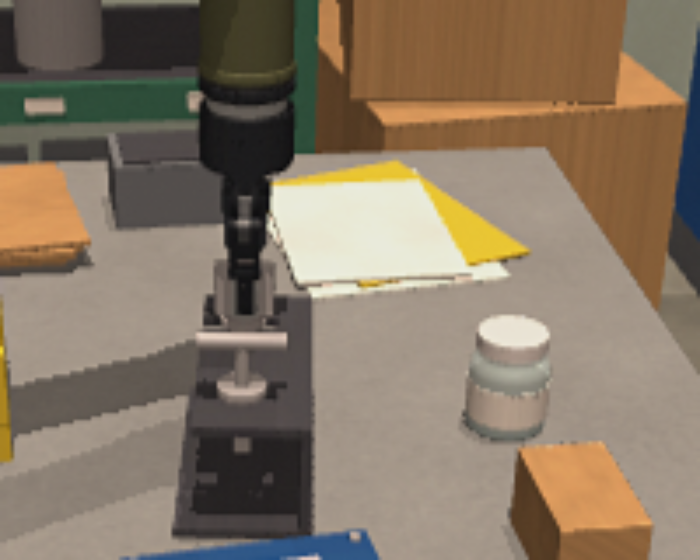

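>>> step_arm([
  {"x": 0,"y": 0,"z": 0,"twist": 0},
  {"x": 0,"y": 0,"z": 0,"twist": 0},
  {"x": 0,"y": 0,"z": 0,"twist": 0},
  {"x": 0,"y": 0,"z": 0,"twist": 0},
  {"x": 0,"y": 0,"z": 0,"twist": 0},
], fingers=0)

```text
time: 5.02
position: [0.5271, 0.2137, 0.1172]
tool_rot: [0.0, 0.752, 0.659, 0.001]
ft_force: [-0.9, 0.8, 5.0]
finger_gap: 0.0092
```

>>> step_arm([
  {"x": 0,"y": 0,"z": 0,"twist": 0},
  {"x": 0,"y": 0,"z": 0,"twist": 0},
  {"x": 0,"y": 0,"z": 0,"twist": 0},
  {"x": 0,"y": 0,"z": 0,"twist": 0},
  {"x": 0,"y": 0,"z": 0,"twist": 0},
])

```text
time: 5.43
position: [0.5272, 0.2138, 0.1173]
tool_rot: [0.0, 0.752, 0.659, 0.001]
ft_force: [-1.0, 0.3, 5.3]
finger_gap: 0.0095
```

```bash
cat > st.py <<'E'
import sys
from bench import *;from h import *
np.set_printoptions(precision=4,suppress=True)
toolerr(read_state(),[float(a) for a in sys.argv[1:4]])
E
python3 st.py .5263 .2137 .116;python3 snap.py 5 wrist
```

```text
t 5.43 pos [0.5272 0.2138 0.1173] xang 82.50713062438302 z [ 0.0019  0.0006 -1.    ] shift mm [-0.1745 -0.8487  1.2683] F [-0.9998  0.2896  5.2656] M [-0.0413  0.1424 -0.0448] gap 0.009514195538906712 q7 0.9436563762605202
5.4333 [0.5272 0.2138 0.1173] [0.0004 0.7518 0.6594 0.0009] [-0.9998  0.2896  5.2656] 0.009514195538906712
```

View pics/wrist5.png

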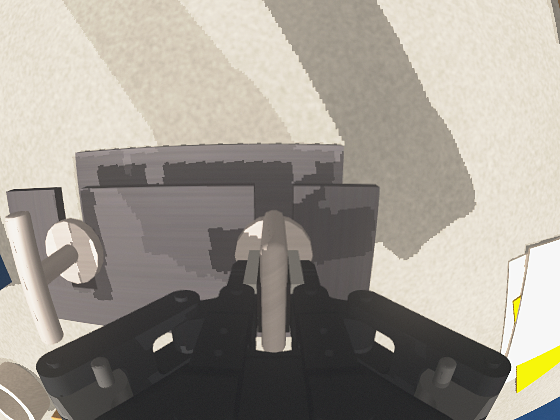

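>>> step_arm([
  {"x": 0,"y": 0,"z": -10,"twist": 0},
  {"x": 0,"y": 0,"z": -30,"twist": 0},
  {"x": 0,"y": 0,"z": -60,"twist": 0},
  {"x": 0,"y": 0,"z": -90,"twist": 0},
  {"x": 0,"y": 0,"z": -120,"twist": 0},
])

```text
time: 5.9
position: [0.5258, 0.213, 0.237]
tool_rot: [-0.0, 0.752, 0.659, -0.001]
ft_force: [0.2, 0.4, -1.7]
finger_gap: 0.009
```

>>> step_arm([
  {"x": 0,"y": 0,"z": -20,"twist": 0},
  {"x": 0,"y": 0,"z": -20,"twist": 0},
  {"x": 0,"y": 0,"z": -20,"twist": 0},
])

```text
time: 6.15
position: [0.5267, 0.2135, 0.257]
tool_rot: [0.0, 0.752, 0.659, 0.001]
ft_force: [-1.3, -0.7, -1.8]
finger_gap: 0.0089
```

```bash
python3 st.py .5004 -.190 .257;python3 snap.py 6 wrist scene side; python3 -c "
import cv2,numpy as np
a=cv2.imread('pics/scene6.png');b=cv2.imread('pics/side6.png')
cv2.imwrite('pics/crop8.png',np.hstack([cv2.resize(a[110:270,320:440],None,fx=3,fy=3),cv2.resize(b[80:240,200:340],None,fx=3,fy=3)]))"
```

```text
t 6.15 pos [0.5267 0.2135 0.257 ] xang 82.49431678724719 z [ 0.0017  0.0004 -1.    ] shift mm [-403.4584   26.5928   -0.2334] F [-1.2915 -0.735  -1.8189] M [0.0262 0.0245 0.0118] gap 0.008906067723187264 q7 0.9715940430196685
6.15 [0.5267 0.2135 0.257 ] [0.0004 0.7519 0.6593 0.0008] [-1.2915 -0.735  -1.8189] 0.008906067723187264
```

View pics/crop8.png

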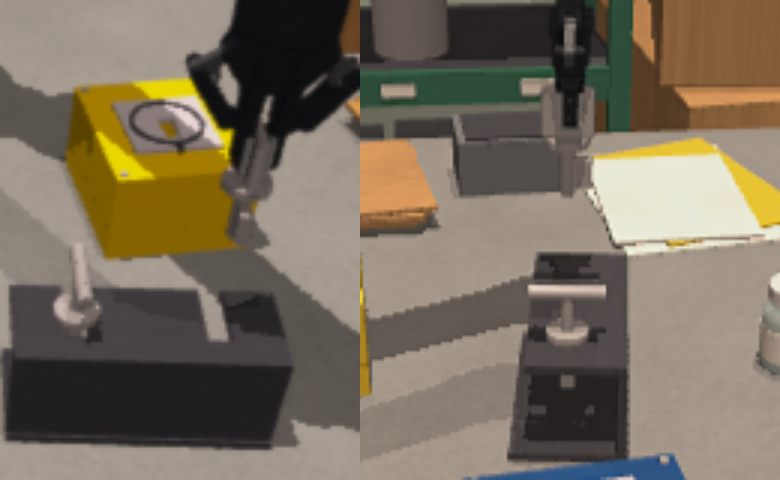

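View pics/wrist6.png

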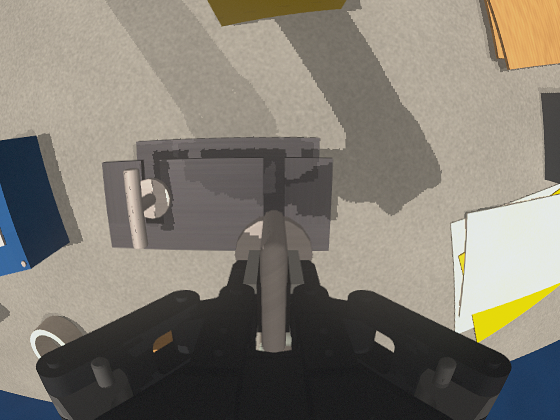

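>>> step_arm([
  {"x": -25,"y": 1.5,"z": 0,"twist": 0},
  {"x": -55,"y": 3.5,"z": 0,"twist": 0},
  {"x": -90,"y": 6,"z": 0,"twist": 0},
  {"x": -125,"y": 8,"z": 0,"twist": 0},
  {"x": -160,"y": 10.5,"z": 0,"twist": 0},
])

```text
time: 6.72
position: [0.5147, 0.0518, 0.2543]
tool_rot: [-0.001, 0.752, 0.66, -0.001]
ft_force: [0.3, -0.2, -1.4]
finger_gap: 0.0095
```

>>> step_arm([
  {"x": -35,"y": 2,"z": 0,"twist": -3},
  {"x": -70,"y": 4.5,"z": 0,"twist": -6},
  {"x": -105,"y": 7,"z": 0,"twist": -9},
  {"x": -140,"y": 9,"z": 0,"twist": -12},
  {"x": -170,"y": 11,"z": 0,"twist": -14},
])

```text
time: 7.13
position: [0.5031, -0.1193, 0.2544]
tool_rot: [-0.001, 0.666, 0.746, -0.001]
ft_force: [0.0, -0.9, -1.0]
finger_gap: 0.0095
```

```bash
python3 st.py .5012 -.190 .215
```

```text
t 7.13 pos [ 0.5031 -0.1193  0.2544] xang 96.54410079769268 z [-0.0031 -0.0002 -1.    ] shift mm [-70.0539  -9.8648  39.4019] F [ 0.044  -0.9257 -0.9822] M [-0.047  -0.0518  0.0167] gap 0.00945716756748224 q7 1.8652042447457657
```

>>> step_arm([
  {"x": -30,"y": -4,"z": 10,"twist": 0},
  {"x": -55,"y": -8,"z": 25,"twist": 0},
  {"x": -69,"y": -10,"z": 38,"twist": 0},
  {"x": -69,"y": -10,"z": 38,"twist": 0},
  {"x": -69,"y": -10,"z": 38,"twist": 0},
])

```text
time: 7.55
position: [0.5011, -0.1864, 0.2158]
tool_rot: [-0.002, 0.667, 0.745, -0.001]
ft_force: [0.1, 0.5, -1.7]
finger_gap: 0.0094
```

```bash
python3 st.py .5012 -.190 .215;python3 snap.py 7 wrist scene side; python3 -c "
import cv2,numpy as np
a=cv2.imread('pics/scene7.png');b=cv2.imread('pics/side7.png')
cv2.imwrite('pics/crop9.png',np.hstack([cv2.resize(a[130:270,180:300],None,fx=3.3,fy=3.3),cv2.resize(b[150:290,220:340],None,fx=3.3,fy=3.3)]))"
```

```text
t 7.55 pos [ 0.5011 -0.1864  0.2158] xang 96.38908639799162 z [-0.0044  0.0017 -1.    ] shift mm [-3.5769 -0.3025  0.8103] F [ 0.1358  0.5471 -1.6526] M [0.0442 0.0001 0.0604] gap 0.009417497450826996 q7 1.9923576160637633
7.55 [ 0.5011 -0.1864  0.2158] [-0.0022  0.6666  0.7454 -0.0008] [ 0.1358  0.5471 -1.6526] 0.009417497450826996
```

View pics/crop9.png

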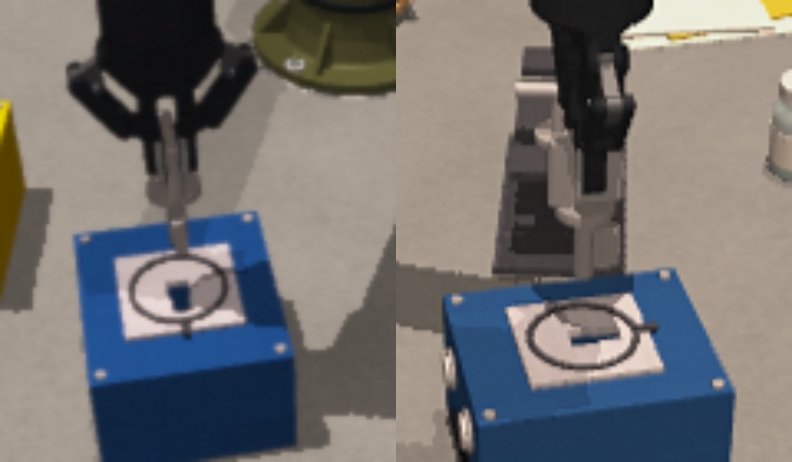

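View pics/wrist7.png

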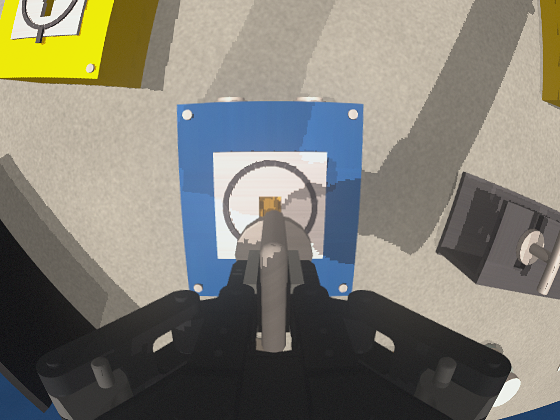

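```bash
python3 - <<'E'
from h import *;import pickle
np.set_printoptions(precision=4,suppress=True)
c=pickle.load(open("wrist7.pkl","rb"))
im=cv2.imread("pics/wrist7.png");hsv=cv2.cvtColor(im,cv2.COLOR_BGR2HSV)
B=[]
for u,v in [(187,115),(353,114),(343,288),(198,288)]:
    H=hsv[v-7:v+8,u-7:u+8];k=(H[...,1]<90)&(H[...,2]>110);y,x=np.nonzero(k);p=(u-7+x.mean(),v-7+y.mean());B.append(onz(c,p,.099,True));print(p,k.sum(),B[-1])
B=np.array(B);print("ctr",B.mean(0));
for i,j in [(0,3),(1,2)]:
    d=B[j]-B[i];print(np.linalg.norm(d),np.degrees(np.arctan2(d[1],d[0])))
a=pickle.load(open("scene7.pkl","rb"));b=pickle.load(open("side7.pkl","rb"))
print("tip",tri([ray(a,(234.5,206.7)),ray(b,(277.3,233.3))]))
for n,cc in (("scene",a),("side",b)): print(n,"pred tip",proj(cc,(.5003,-.1864,.148)),"hole",proj(cc,(.5004,-.19,.104)))
A=cv2.imread('pics/scene7.png');S=cv2.imread('pics/side7.png')
cv2.imwrite('pics/crop10.png',np.hstack([cv2.resize(A[165:230,200:265],None,fx=6,fy=6),cv2.resize(S[195:260,245:310],None,fx=6,fy=6)]))
E
```

```text
(np.float64(186.65217391304347), np.float64(114.20652173913044)) 92 [ 0.4319 -0.2653  0.099 ]
(np.float64(352.55555555555554), np.float64(113.9)) 90 [ 0.417 -0.132  0.099]
(np.float64(342.5230769230769), np.float64(287.7230769230769)) 65 [ 0.5703 -0.115   0.099 ]
(np.float64(197.48387096774192), np.float64(287.8225806451613)) 62 [ 0.5855 -0.2478  0.099 ]
ctr [ 0.5011 -0.19    0.099 ]
0.15453529116670528 6.471746414036293
0.15423517746201237 6.348511427308805
tip (array([ 0.5037, -0.1826,  0.1446]), [np.float64(0.0021458292379208438), np.float64(0.0021458292379209092)])
scene pred tip [233.2379 204.081 ] hole [233.0535 217.2335]
side pred tip [276.5974 233.8205] hole [276.6178 251.0282]
```

View pics/crop10.png

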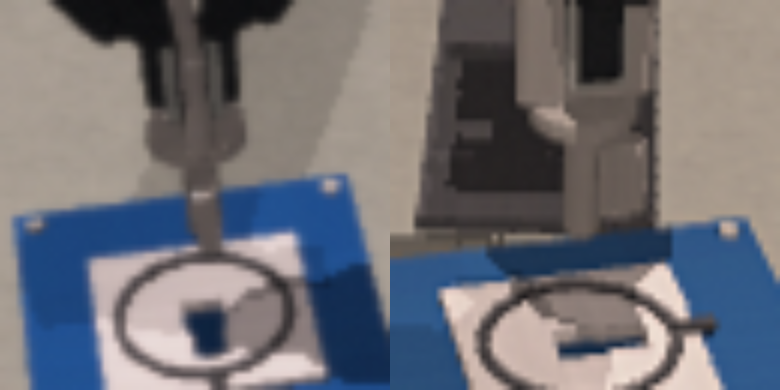

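>>> step_arm([
  {"x": -2,"y": 0.3,"z": 10,"twist": 0},
  {"x": -3.6,"y": 0.3,"z": 20,"twist": 0},
  {"x": -3.6,"y": 0.3,"z": 30,"twist": 0},
  {"x": -3.6,"y": 0.3,"z": 36,"twist": 0},
  {"x": -3.6,"y": 0.3,"z": 36,"twist": 0},
])

```text
time: 8.12
position: [0.502, -0.1892, 0.1797]
tool_rot: [-0.002, 0.666, 0.746, -0.001]
ft_force: [0.3, 0.3, -1.3]
finger_gap: 0.0092
```

>>> step_arm([
  {"x": 0,"y": 0,"z": 0,"twist": 0},
  {"x": 0,"y": 0,"z": 0,"twist": 0},
])

```text
time: 8.28
position: [0.5035, -0.1898, 0.1823]
tool_rot: [0.0, 0.666, 0.746, 0.0]
ft_force: [0.2, -0.6, -1.6]
finger_gap: 0.0094
```

```bash
python3 st.py .5018 -.190 .17;python3 snap.py 8 wrist scene side; python3 -c "
import cv2,numpy as np
A=cv2.imread('pics/scene8.png');S=cv2.imread('pics/side8.png')
cv2.imwrite('pics/crop11.png',np.hstack([cv2.resize(A[175:240,200:265],None,fx=6,fy=6),cv2.resize(S[205:270,245:310],None,fx=6,fy=6)]))"
```

```text
t 8.28 pos [ 0.5035 -0.1898  0.1823] xang 96.50679447579184 z [ 0.0005 -0.0001 -1.    ] shift mm [ 0.0445 -1.7494 12.3396] F [ 0.2126 -0.5688 -1.5811] M [-0.0205 -0.0191 -0.0086] gap 0.009356926401141908 q7 2.000026098238214
8.2833 [ 0.5035 -0.1898  0.1823] [0.0002 0.6658 0.7461 0.0001] [ 0.2126 -0.5688 -1.5811] 0.009356926401141908
```

View pics/crop11.png

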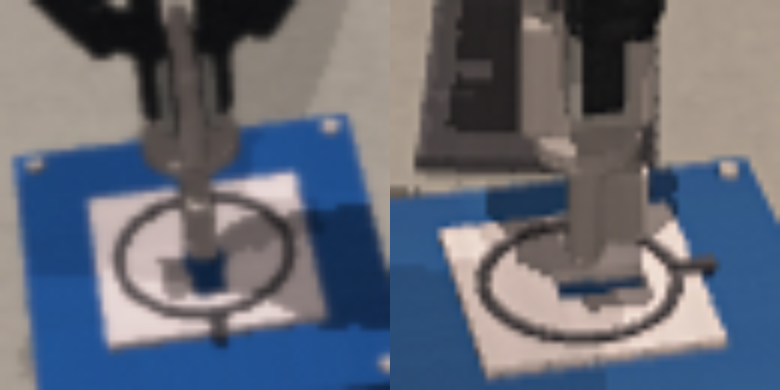

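View pics/wrist8.png

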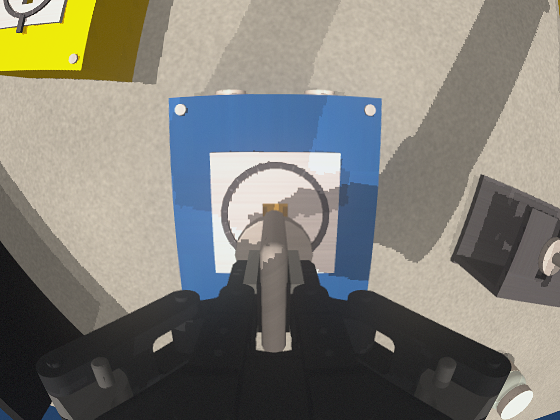

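```bash
python3 - <<'E'
from h import *;import pickle
np.set_printoptions(precision=4,suppress=True)
c=pickle.load(open("wrist8.pkl","rb"))
im=cv2.imread("pics/wrist8.png");hsv=cv2.cvtColor(im,cv2.COLOR_BGR2HSV)
B=[]
for u,v in [(180,109),(370,110)]:
    H=hsv[v-8:v+9,u-8:u+9];k=(H[...,1]<90)&(H[...,2]>110);y,x=np.nonzero(k);p=(u-8+x.mean(),v-8+y.mean());B.append(onz(c,p,.099,True));print(p,k.sum(),B[-1])
B=np.array(B);e=np.array([np.cos(np.radians(6.4)),np.sin(np.radians(6.4)),0])
print("ctr",B.mean(0)+.0772*e)
# plate far corners, bow in tool frame
o=lambda u,v,z:onz(c,(u,v),z,True)
print("plate far corners",o(210,153,.104),o(341,153,.104),(o(210,153,.104)+o(341,153,.104))/2+.045*e)
print("notch? hole near end",o(275,205,.104))
print("bow upper-left/right at top", o(261,207,.223),o(287,207,.223))
cv2.imwrite("pics/crop12.png",cv2.resize(im[140:300,200:350],None,fx=4,fy=4,interpolation=cv2.INTER_CUBIC))
E
```

```text
(np.float64(179.83783783783784), np.float64(109.15315315315316)) 111 [ 0.432  -0.2653  0.099 ]
(np.float64(369.5964912280702), np.float64(109.6140350877193)) 114 [ 0.4169 -0.1319  0.099 ]
ctr [ 0.5012 -0.19    0.099 ]
plate far corners [ 0.461  -0.2395  0.104 ] [ 0.4506 -0.1495  0.104 ] [ 0.5005 -0.1895  0.104 ]
notch? hole near end [ 0.4928 -0.1906  0.104 ]
bow upper-left/right at top [ 0.4642 -0.1991  0.223 ] [ 0.4632 -0.1906  0.223 ]
```

View pics/crop12.png

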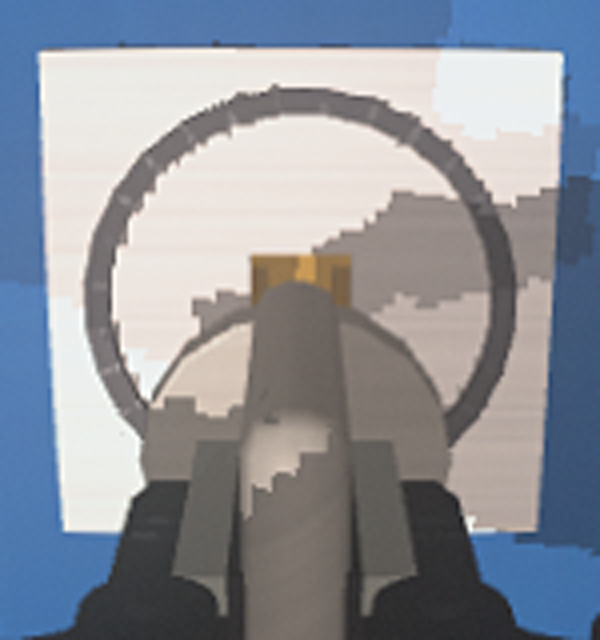

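```bash
python3 - <<'E'
from h import *;import pickle
np.set_printoptions(precision=4,suppress=True)
c=pickle.load(open("wrist8.pkl","rb"));e=np.array([np.cos(np.radians(6.4)),np.sin(np.radians(6.4)),0])
o=lambda u,v,z:onz(c,(200+u/4,140+v/4),z,True)
for z in (.168,.17,.172):
  L,R=o(143,458,z),o(448,452,z);print(z,"collar",(L+R)/2,np.linalg.norm(L-R)*1000)
  F1,F2=o(235,318,z),o(345,318,z)
  h=np.linalg.norm(F1-F2)/2;print("  from far arc",(F1+F2)/2+np.sqrt(.02**2-h*h)*e,h)
L,R=o(250,256,.104),o(351,256,.104);print("hole sq back edge",L,R,np.linalg.norm(L-R)*1000,(L+R)/2+.009*e)
E
```

```text
0.168 collar [ 0.5032 -0.1903  0.168 ] 40.326087953553795
  from far arc [ 0.5031 -0.191   0.168 ] 0.0069892768353012474
0.17 collar [ 0.5024 -0.1904  0.17  ] 39.81627702183563
  from far arc [ 0.5025 -0.1911  0.17  ] 0.006900916919518077
0.172 collar [ 0.5015 -0.1905  0.172 ] 39.3064660901175
  from far arc [ 0.5019 -0.1912  0.172 ] 0.0068125570037348955
hole sq back edge [ 0.4931 -0.1994  0.104 ] [ 0.4911 -0.1818  0.104 ] 17.790472061610135 [ 0.501  -0.1896  0.104 ]
```

>>> step_arm([
  {"x": 0.9,"y": -1.4,"z": 0,"twist": 0},
  {"x": 0.9,"y": -1.4,"z": 3,"twist": 0},
  {"x": 0.9,"y": -1.4,"z": 6,"twist": 0},
  {"x": 0.9,"y": -1.4,"z": 9,"twist": 0},
  {"x": 0.9,"y": -1.4,"z": 12,"twist": 0},
])

```text
time: 8.85
position: [0.5017, -0.1891, 0.1697]
tool_rot: [-0.0, 0.666, 0.746, -0.0]
ft_force: [-0.6, -0.6, -1.3]
finger_gap: 0.0089
```

>>> step_arm([
  {"x": 0,"y": 0,"z": 2,"twist": 0},
  {"x": 0,"y": 0,"z": 4,"twist": 0},
  {"x": 0,"y": 0,"z": 5,"twist": 0},
])

```text
time: 9.1
position: [0.5017, -0.1891, 0.1647]
tool_rot: [-0.0, 0.666, 0.746, -0.0]
ft_force: [-0.3, -0.3, -1.4]
finger_gap: 0.0095
```

```bash
python3 st.py .5020 -.189 .12;python3 snap.py 9 scene side; python3 -c "
import cv2,numpy as np
A=cv2.imread('pics/scene9.png');S=cv2.imread('pics/side9.png')
cv2.imwrite('pics/crop13.png',np.hstack([cv2.resize(A[175:240,200:265],None,fx=6,fy=6),cv2.resize(S[205:270,245:310],None,fx=6,fy=6)]))"
```

```text
t 9.1 pos [ 0.5017 -0.1891  0.1647] xang 96.50097414417066 z [-0.0004  0.0001 -1.    ] shift mm [ 0.0086  0.3407 44.681 ] F [-0.3207 -0.2989 -1.4423] M [ 0.0114  0.0172 -0.0038] gap 0.009523278626649307 q7 1.9999356952272564
9.1 [ 0.5017 -0.1891  0.1647] [-0.0002  0.6659  0.7461 -0.0001] [-0.3207 -0.2989 -1.4423] 0.009523278626649307
```

View pics/crop13.png

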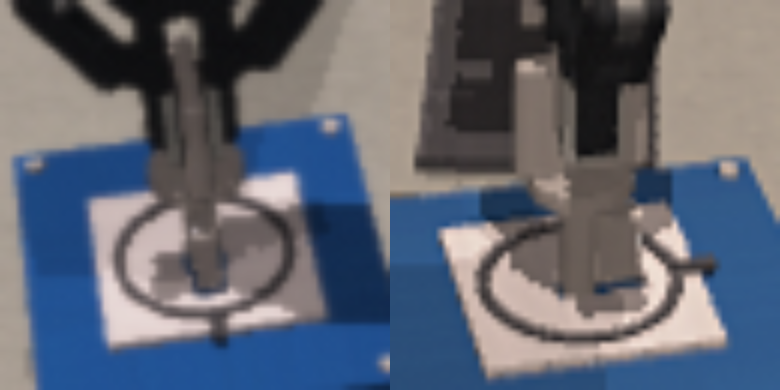

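```bash
python3 - <<'E'
from h import *;import pickle
np.set_printoptions(precision=1,suppress=True)
b=pickle.load(open("side9.pkl","rb"))
S=cv2.imread("pics/side9.png");S0=cv2.imread("pics/side2.png") if 0 else cv2.imread("pics/side0.png")
e=np.array([.994,.111,0]);n=np.array([-.111,.994,0]);c=np.array([.501,-.1897,.104])
f=lambda p:(proj(b,p)-[245,205])*6+[390,0]
print("hole sq near corners",f(c-.009*e-.009*n),f(c+.009*e-.009*n),"far",f(c-.009*e+.009*n),f(c+.009*e+.009*n),"notch end",f(c+.025*e-.007*n),f(c+.025*e+.007*n))
print("tip if in",f([.501,-.1897,.0977]),"ring ctr",f(c))
cv2.imwrite('pics/crop14.png',np.hstack([cv2.resize(S[225:275,250:310],None,fx=6.5,fy=8,interpolation=cv2.INTER_NEAREST),cv2.resize(S0[225:275,250:310],None,fx=6.5,fy=8,interpolation=cv2.INTER_NEAREST)]))
E
```

```text
hole sq near corners [563.  292.5] [610.2 286.5] far [552.5 264.8] [599.2 259. ] notch end [650.7 278.1] [641.7 256.8]
tip if in [581.  289.3] ring ctr [581.2 275.6]
```

View pics/crop14.png

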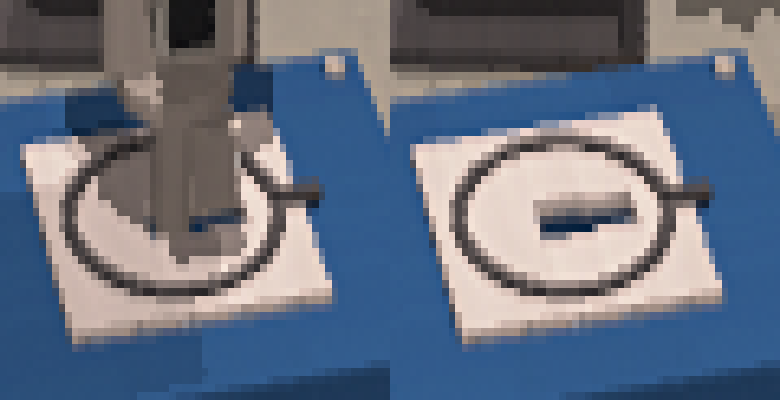

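>>> step_arm([
  {"x": 0,"y": 0,"z": 3,"twist": 0},
  {"x": 0,"y": 0,"z": 6,"twist": 0},
  {"x": 0,"y": 0,"z": 10,"twist": 0},
  {"x": 0,"y": 0,"z": 14,"twist": 0},
  {"x": 0,"y": 0,"z": 18,"twist": 0},
])

```text
time: 9.62
position: [0.5017, -0.1891, 0.1466]
tool_rot: [-0.0, 0.666, 0.746, -0.0]
ft_force: [0.0, -0.2, -1.7]
finger_gap: 0.0092
```

>>> step_arm([
  {"x": 0,"y": 0,"z": 5,"twist": 0},
  {"x": 0,"y": 0,"z": 10,"twist": 0},
  {"x": 0,"y": 0,"z": 15,"twist": 0},
  {"x": 0,"y": 0,"z": 19,"twist": 0},
  {"x": 0,"y": 0,"z": 22,"twist": 0},
])

```text
time: 10.03
position: [0.5016, -0.189, 0.1244]
tool_rot: [-0.0, 0.666, 0.746, -0.0]
ft_force: [0.1, -0.1, -1.3]
finger_gap: 0.0094
```

>>> step_arm([
  {"x": 0,"y": 0,"z": 1,"twist": 0},
  {"x": 0,"y": 0,"z": 2,"twist": 0},
  {"x": 0,"y": 0,"z": 3,"twist": 0},
  {"x": 0,"y": 0,"z": 3,"twist": 0},
])

```text
time: 10.37
position: [0.5019, -0.1891, 0.1221]
tool_rot: [0.0, 0.666, 0.746, 0.0]
ft_force: [-0.1, -0.0, -2.2]
finger_gap: 0.0096
```

>>> step_arm([
  {"x": 0,"y": 0,"z": 1,"twist": 0},
  {"x": 0,"y": 0,"z": 2,"twist": 0},
  {"x": 0,"y": 0,"z": 2,"twist": 0},
])

```text
time: 10.62
position: [0.5021, -0.1892, 0.1213]
tool_rot: [0.0, 0.666, 0.746, 0.0]
ft_force: [-1.7, 0.3, 4.9]
finger_gap: 0.0094
```

```bash
python3 st.py .5020 -.189 .12;python3 snap.py 10 scene side; python3 -c "
import cv2,numpy as np
A=cv2.imread('pics/scene10.png');S=cv2.imread('pics/side10.png')
cv2.imwrite('pics/crop15.png',np.hstack([cv2.resize(A[175:240,200:265],None,fx=6,fy=6),cv2.resize(S[205:270,245:310],None,fx=6,fy=6)]))"
```

```text
t 10.62 pos [ 0.5021 -0.1892  0.1213] xang 96.50105628892466 z [ 0.0009 -0.0002 -1.    ] shift mm [ 0.18   -0.1188  1.2718] F [-1.7348  0.2981  4.9449] M [0.1513 0.4687 0.0281] gap 0.009448604148411966 q7 2.001540291849551
10.6167 [ 0.5021 -0.1892  0.1213] [0.0004 0.6659 0.7461 0.0002] [-1.7348  0.2981  4.9449] 0.009448604148411966
```

View pics/crop15.png

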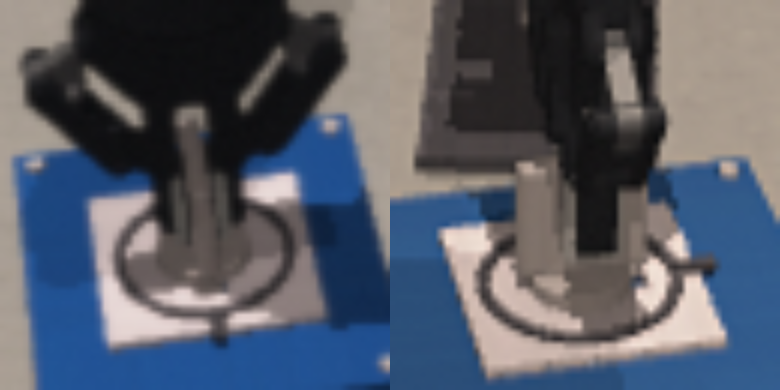

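>>> step_arm([
  {"x": 0,"y": 0,"z": 1,"twist": 0},
  {"x": 0,"y": 0,"z": 1,"twist": 4},
  {"x": 0,"y": 0,"z": 1,"twist": 9},
  {"x": 0,"y": 0,"z": 1,"twist": 14},
  {"x": 0,"y": 0,"z": 1,"twist": 19},
])

```text
time: 11.13
position: [0.5039, -0.1883, 0.1213]
tool_rot: [0.001, 0.781, 0.625, 0.002]
ft_force: [-0.0, 3.0, 8.6]
finger_gap: 0.0093
```

```bash
python3 st.py .5020 -.189 .12
```

```text
t 11.13 pos [ 0.5039 -0.1883  0.1213] xang 77.321962525514 z [ 0.0044  0.0004 -1.    ] shift mm [-1.1161 -1.6657  1.2676] F [-0.0166  2.9676  8.558 ] M [ 0.7324 -0.017   0.1584] gap 0.009327020312624576 q7 1.6702657630081206
```

>>> step_arm([
  {"x": 0,"y": 0,"z": 0,"twist": 5},
  {"x": 0,"y": 0,"z": 0,"twist": 10},
  {"x": 0,"y": 0,"z": 0,"twist": 15},
  {"x": 0,"y": 0,"z": 0,"twist": 20},
  {"x": 0,"y": 0,"z": 0,"twist": 25},
])

```text
time: 11.55
position: [0.5049, -0.1885, 0.1213]
tool_rot: [0.002, 0.897, 0.441, 0.003]
ft_force: [3.4, 0.7, 5.4]
finger_gap: 0.0096
```

>>> step_arm([
  {"x": 0,"y": 0,"z": 0,"twist": 5},
  {"x": 0,"y": 0,"z": 0,"twist": 10},
  {"x": 0,"y": 0,"z": 0,"twist": 15},
  {"x": 0,"y": 0,"z": 0,"twist": 20},
  {"x": 0,"y": 0,"z": 0,"twist": 24},
])

```text
time: 11.97
position: [0.5048, -0.1904, 0.1213]
tool_rot: [0.002, 0.97, 0.244, 0.003]
ft_force: [3.3, -1.2, 3.8]
finger_gap: 0.0096
```

```bash
python3 st.py .5020 -.189 .12
```

```text
t 11.97 pos [ 0.5048 -0.1904  0.1213] xang 28.293187313402466 z [ 0.0071 -0.003  -1.    ] shift mm [-1.7908 -2.6025  1.3239] F [ 3.2923 -1.1604  3.8447] M [-0.461  -0.5088  0.236 ] gap 0.009590503276730892 q7 0.8260995089260378
```

>>> step_arm([
  {"x": 0,"y": 0,"z": 0,"twist": 3},
  {"x": 0,"y": 0,"z": 0,"twist": 6},
  {"x": 0,"y": 0,"z": 0,"twist": 8},
  {"x": 0,"y": 0,"z": 0,"twist": 8},
])

```text
time: 12.3
position: [0.5045, -0.191, 0.1213]
tool_rot: [0.002, 0.984, 0.177, 0.003]
ft_force: [3.9, -3.3, 5.2]
finger_gap: 0.0091
```

```bash
python3 st.py .5020 -.189 .12;python3 snap.py 11 scene side; python3 -c "
import cv2,numpy as np
A=cv2.imread('pics/scene11.png');S=cv2.imread('pics/side11.png')
cv2.imwrite('pics/crop16.png',np.hstack([cv2.resize(A[175:240,200:265],None,fx=6,fy=6),cv2.resize(S[205:270,245:310],None,fx=6,fy=6)]))"
```

```text
t 12.3 pos [ 0.5045 -0.191   0.1213] xang 20.442022510505705 z [ 0.0068 -0.0035 -1.    ] shift mm [-1.6989 -2.7542  1.2904] F [ 3.8984 -3.3259  5.208 ] M [-0.8104 -0.7389  0.0888] gap 0.009066779903907864 q7 0.6913961121343694
12.3 [ 0.5045 -0.191   0.1213] [0.0023 0.9841 0.1774 0.003 ] [ 3.8984 -3.3259  5.208 ] 0.009066779903907864
```

View pics/crop16.png

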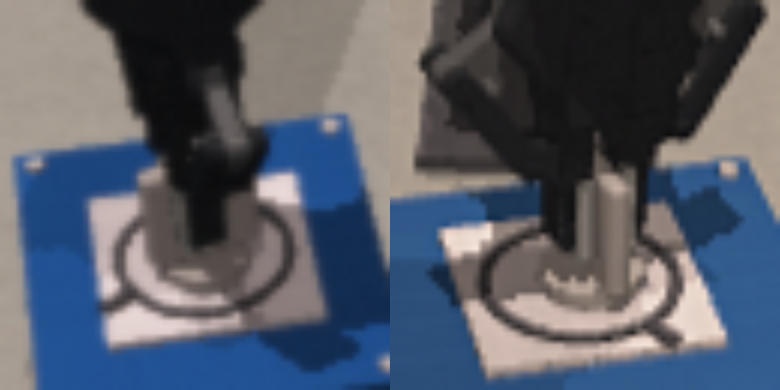

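>>> step_arm([
  {"x": 0,"y": 0,"z": 0,"twist": 2},
  {"x": 0,"y": 0,"z": 0,"twist": 4},
  {"x": 0,"y": 0,"z": 0,"twist": 4},
  {"x": 0,"y": 0,"z": 0,"twist": 4},
])

```text
time: 12.73
position: [0.5044, -0.1912, 0.1213]
tool_rot: [0.002, 0.99, 0.144, 0.003]
ft_force: [3.2, -3.5, 5.6]
finger_gap: 0.0094
```

```bash
python3 st.py .5020 -.189 .12;python3 snap.py 12 scene side; python3 - <<'E'
import cv2,numpy as np
from h import *;import pickle
A=cv2.imread('pics/scene12.png');S=cv2.imread('pics/side12.png')
cv2.imwrite('pics/crop17.png',np.hstack([cv2.resize(A[175:240,200:265],None,fx=6,fy=6),cv2.resize(S[205:270,245:310],None,fx=6,fy=6)]))
a=pickle.load(open("scene12.pkl","rb"));b=pickle.load(open("side12.pkl","rb"))
def ang(c,p,q):
    P,Q=onz(c,p,.106),onz(c,q,.106);d=P-Q;print(P,np.linalg.norm(d),np.degrees(np.arctan2(d[1],d[0])))
ang(a,(200+104/6,175+305/6),(200+205/6,175+257/6))
ang(b,(245+(678-390)/6,205+342/6),(245+(582-390)/6,205+276/6))
E
```

```text
t 12.73 pos [ 0.5044 -0.1912  0.1213] xang 16.533636928331283 z [ 0.0065 -0.0037 -1.    ] shift mm [-1.6867 -2.8055  1.2996] F [ 3.1948 -3.4832  5.6078] M [-0.8656 -0.6589  0.0052] gap 0.009449078509641001 q7 0.6242276892214302
12.7333 [ 0.5044 -0.1912  0.1213] [0.0023 0.9896 0.1438 0.003 ] [ 3.1948 -3.4832  5.6078] 0.009449078509641001
[ 0.53031615 -0.22879967  0.106     ] 0.04876727635627354 -58.7728552362774
[ 0.53078475 -0.23665011  0.106     ] 0.05310438450295947 -55.787196834334836
```

View pics/crop17.png

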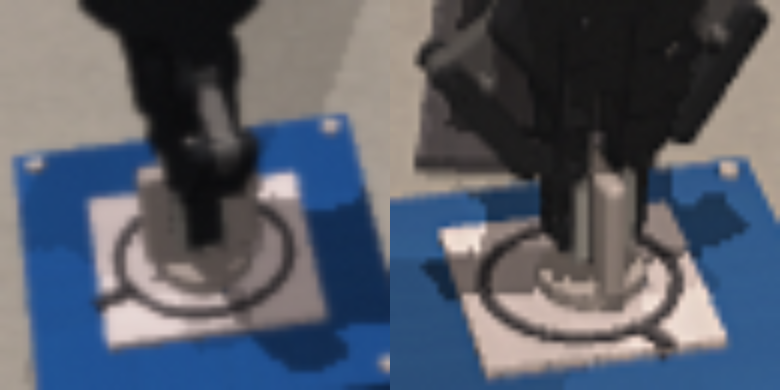

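>>> step_arm([
  {"x": 0,"y": 0,"z": 0,"twist": 2},
  {"x": 0,"y": 0,"z": 0,"twist": 4},
  {"x": 0,"y": 0,"z": 0,"twist": 4},
  {"x": 0,"y": 0,"z": 0,"twist": 4},
])

```text
time: 13.17
position: [0.5043, -0.1914, 0.1214]
tool_rot: [0.002, 0.994, 0.109, 0.003]
ft_force: [2.9, -4.4, 7.6]
finger_gap: 0.0098
```

```bash
cat > look.py <<'E'
import sys,os
t=sys.argv[1];os.system(f"python3 st.py .5020 -.189 .12;python3 snap.py {t} scene side >/dev/null")
import cv2,numpy as np
A=cv2.imread(f'pics/scene{t}.png');S=cv2.imread(f'pics/side{t}.png')
cv2.imwrite(f'pics/look{t}.png',np.hstack([cv2.resize(A[175:240,200:265],None,fx=6,fy=6),cv2.resize(S[205:270,245:310],None,fx=6,fy=6)]))
E
python3 look.py 13
```

```text
t 13.17 pos [ 0.5043 -0.1914  0.1214] xang 12.521353544402936 z [ 0.0064 -0.0039 -1.    ] shift mm [-1.7064 -2.8887  1.3321] F [ 2.8656 -4.428   7.5626] M [-0.9979 -0.556   0.0533] gap 0.009815931199137503 q7 0.5552844289355638
```

View pics/look13.png

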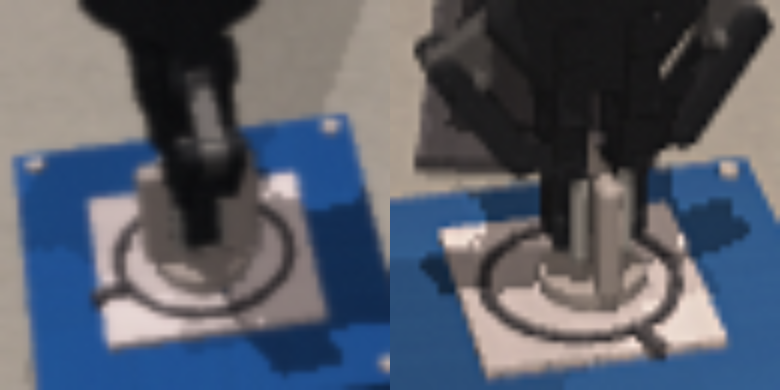

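>>> step_arm([
  {"x": 0,"y": 0,"z": 0,"twist": 2},
  {"x": 0,"y": 0,"z": 0,"twist": 4},
  {"x": 0,"y": 0,"z": 0,"twist": 4},
  {"x": 0,"y": 0,"z": 0,"twist": 4},
])

```text
time: 13.6
position: [0.5045, -0.1914, 0.1214]
tool_rot: [0.002, 0.997, 0.075, 0.003]
ft_force: [3.4, -3.2, 5.7]
finger_gap: 0.0095
```

```bash
python3 look.py 14; python3 - <<'E'
from h import *;import pickle
b=pickle.load(open("side14.pkl","rb"));a=pickle.load(open("scene14.pkl","rb"))
for th in (0,45,55,60,65,68.75):
    r=np.radians(6.4-th);p=np.array([.501,-.1897,.106])+.052*np.array([np.cos(r),np.sin(r),0])
    print(th,(proj(a,p)-[200,175])*6,(proj(b,p)-[245,205])*6+[390,0])
E
```

```text
t 13.6 pos [ 0.5045 -0.1914  0.1214] xang 8.602937665235693 z [ 0.0068 -0.0043 -1.    ] shift mm [-2.1562 -2.758   1.333 ] F [ 3.4248 -3.2214  5.6877] M [-1.0096 -0.7664  0.4023] gap 0.009515078983245053 q7 0.4872284836692274
0 [214.10196809 336.34050598] [715.74240382 254.3083695 ]
45 [119.86208448 323.24779934] [701.77924335 316.33997768]
55 [103.98958924 313.5811731 ] [687.44713207 328.0938863 ]
60 [ 97.1835245  308.02510324] [678.94501701 333.37332282]
65 [ 91.20055567 302.05097122] [669.63422895 338.19091287]
68.75 [ 87.27932116 297.3270139 ] [662.16341077 341.47476746]
```

View pics/look14.png

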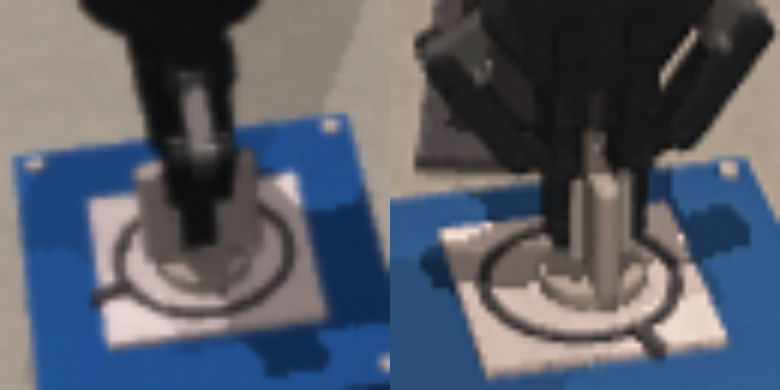

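>>> step_arm([
  {"x": 0,"y": 0,"z": 0,"twist": -4},
  {"x": 0,"y": 0,"z": 0,"twist": -9},
  {"x": 0,"y": 0,"z": 0,"twist": -14},
  {"x": 0,"y": 0,"z": 0,"twist": -19},
  {"x": 0,"y": 0,"z": 0,"twist": -24},
])

```text
time: 14.12
position: [0.5028, -0.1906, 0.1212]
tool_rot: [0.001, 0.959, 0.282, 0.001]
ft_force: [-2.1, -1.3, 10.8]
finger_gap: 0.0092
```

>>> step_arm([
  {"x": 0,"y": 0,"z": 0,"twist": -5},
  {"x": 0,"y": 0,"z": 0,"twist": -10},
  {"x": 0,"y": 0,"z": 0,"twist": -15},
  {"x": 0,"y": 0,"z": 0,"twist": -20},
  {"x": 0,"y": 0,"z": 0,"twist": -25},
])

```text
time: 14.53
position: [0.5026, -0.191, 0.1212]
tool_rot: [0.002, 0.876, 0.483, 0.001]
ft_force: [-1.5, -3.2, 9.2]
finger_gap: 0.0091
```

>>> step_arm([
  {"x": 0,"y": 0,"z": 0,"twist": -5},
  {"x": 0,"y": 0,"z": 0,"twist": -10},
  {"x": 0,"y": 0,"z": 0,"twist": -15},
  {"x": 0,"y": 0,"z": 0,"twist": -20},
  {"x": 0,"y": 0,"z": 0,"twist": -25},
])

```text
time: 14.95
position: [0.5032, -0.1912, 0.1212]
tool_rot: [0.002, 0.751, 0.661, 0.001]
ft_force: [-0.1, -3.2, 7.3]
finger_gap: 0.0091
```

>>> step_arm([
  {"x": 0,"y": 0,"z": 0,"twist": -5},
  {"x": 0,"y": 0,"z": 0,"twist": -10},
  {"x": 0,"y": 0,"z": 0,"twist": -14},
  {"x": 0,"y": 0,"z": 0,"twist": -14},
])

```text
time: 15.28
position: [0.5036, -0.1909, 0.1212]
tool_rot: [0.003, 0.665, 0.747, 0.001]
ft_force: [1.3, -2.2, 6.8]
finger_gap: 0.0094
```

```bash
python3 look.py 15
```

```text
t 15.28 pos [ 0.5036 -0.1909  0.1212] xang 96.6781401093352 z [ 0.0048 -0.0028 -1.    ] shift mm [ 2.0862 -1.3867  1.2267] F [ 1.3381 -2.1887  6.8154] M [-0.6185 -0.1172 -0.0421] gap 0.009412764270911842 q7 2.005502491144538
```

View pics/look15.png

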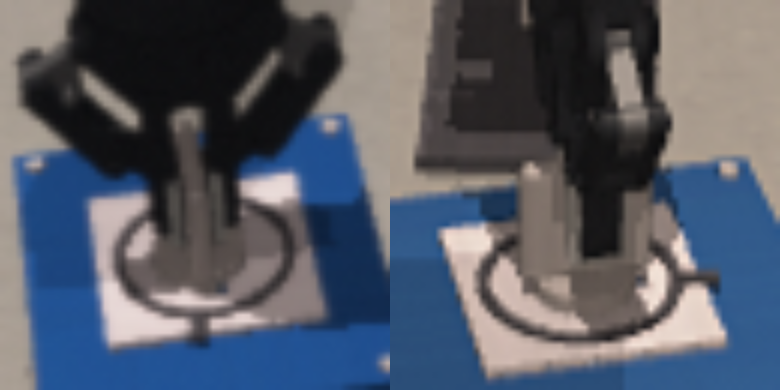

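>>> step_arm([
  {"x": 0,"y": 0,"z": 0,"twist": -4},
  {"x": 0,"y": 0,"z": 0,"twist": -7},
  {"x": 0,"y": 0,"z": 0,"twist": -7},
  {"x": 0,"y": 0,"z": 0,"twist": -7},
])

```text
time: 15.72
position: [0.5038, -0.1906, 0.1213]
tool_rot: [0.003, 0.619, 0.786, 0.001]
ft_force: [1.6, -2.0, 7.1]
finger_gap: 0.0093
```

```bash
python3 look.py 16
```

```text
t 15.72 pos [ 0.5038 -0.1906  0.1213] xang 103.5379482011256 z [ 0.0051 -0.0026 -1.    ] shift mm [ 2.0125 -1.3847  1.254 ] F [ 1.6084 -2.0191  7.1155] M [-0.5424 -0.286  -0.0046] gap 0.009324458321659184 q7 2.123439300106552
```

View pics/look16.png

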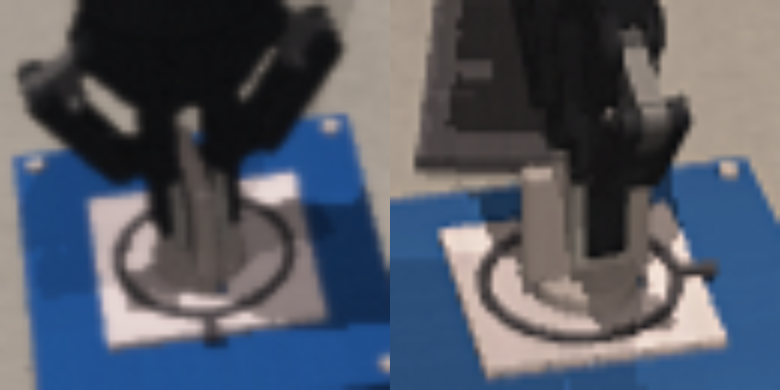

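>>> step_arm([
  {"x": 0,"y": 0,"z": 0,"twist": -2},
  {"x": 0,"y": 0,"z": 0,"twist": -4},
  {"x": 0,"y": 0,"z": 0,"twist": -4},
  {"x": 0,"y": 0,"z": 0,"twist": -4},
])

```text
time: 16.15
position: [0.5039, -0.1905, 0.1212]
tool_rot: [0.003, 0.591, 0.807, 0.001]
ft_force: [1.5, -1.9, 6.8]
finger_gap: 0.0096
```

```bash
python3 look.py 17
```

```text
t 16.15 pos [ 0.5039 -0.1905  0.1212] xang 107.53807173489396 z [ 0.0053 -0.0025 -1.    ] shift mm [ 2.0127 -1.3935  1.2345] F [ 1.5385 -1.8697  6.8221] M [-0.4907 -0.3995 -0.0243] gap 0.009619830573707477 q7 2.192292785759724
```

View pics/look17.png

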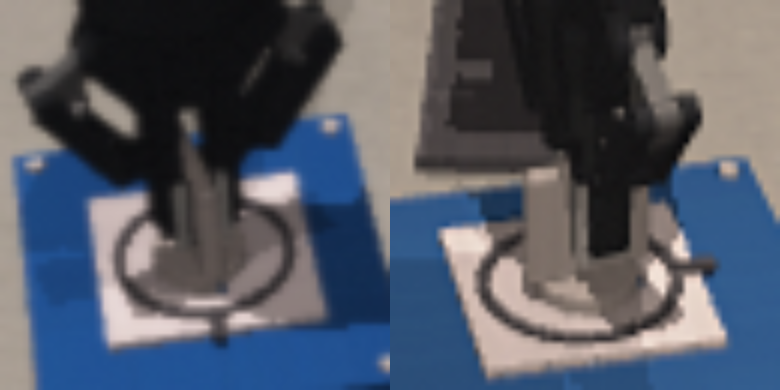

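>>> step_arm([
  {"x": 0,"y": 0,"z": 0,"twist": -2},
  {"x": 0,"y": 0,"z": 0,"twist": -4},
  {"x": 0,"y": 0,"z": 0,"twist": -4},
  {"x": 0,"y": 0,"z": 0,"twist": -4},
])

```text
time: 16.58
position: [0.5041, -0.1905, 0.1213]
tool_rot: [0.003, 0.563, 0.826, 0.001]
ft_force: [0.6, -1.4, 7.8]
finger_gap: 0.0094
```

```bash
python3 look.py 18
```

```text
t 16.58 pos [ 0.5041 -0.1905  0.1213] xang 111.455397150013 z [ 0.0059 -0.0023 -1.    ] shift mm [ 2.1492 -1.3985  1.3258] F [ 0.6239 -1.4284  7.8336] M [-0.7591 -0.4912 -0.5741] gap 0.009363869688974923 q7 2.2600772848994857
```

View pics/look18.png

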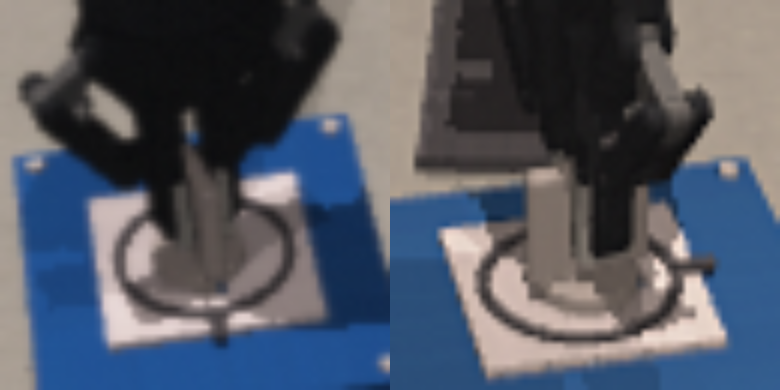

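>>> step_arm([
  {"x": 0,"y": 0,"z": 0,"twist": 4},
  {"x": 0,"y": 0,"z": 0,"twist": 8},
  {"x": 0,"y": 0,"z": 0,"twist": 10},
  {"x": 0,"y": 0,"z": 0,"twist": 10},
])

```text
time: 17.02
position: [0.5034, -0.1904, 0.1212]
tool_rot: [0.002, 0.633, 0.774, 0.0]
ft_force: [-0.6, -1.7, 7.9]
finger_gap: 0.0086
```

```bash
python3 look.py 19; python3 snap.py 19 wrist; python3 -c "
import cv2
im=cv2.imread('pics/wrist19.png');cv2.imwrite('pics/crop19.png',cv2.resize(im[120:360,170:380],None,fx=2.5,fy=2.5,interpolation=cv2.INTER_CUBIC))"
```

```text
t 17.02 pos [ 0.5034 -0.1904  0.1212] xang 101.4390208963071 z [ 0.0041 -0.0021 -1.    ] shift mm [ 1.6227 -1.1173  1.2093] F [-0.6287 -1.679   7.8503] M [-0.3544 -0.0015 -0.0965] gap 0.008627879162512763 q7 2.087238836941586
17.1167 [ 0.5034 -0.1903  0.1212] [0.0022 0.6326 0.7745 0.0005] [ 0.8734 -1.5203  8.1492] 0.009529452051839415
```

View pics/look19.png

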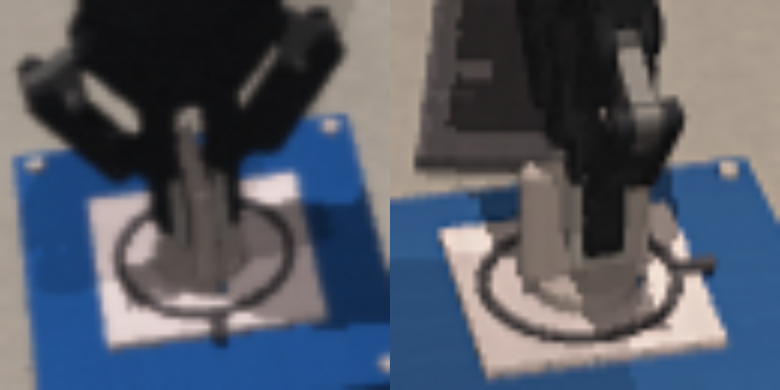

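View pics/crop19.png

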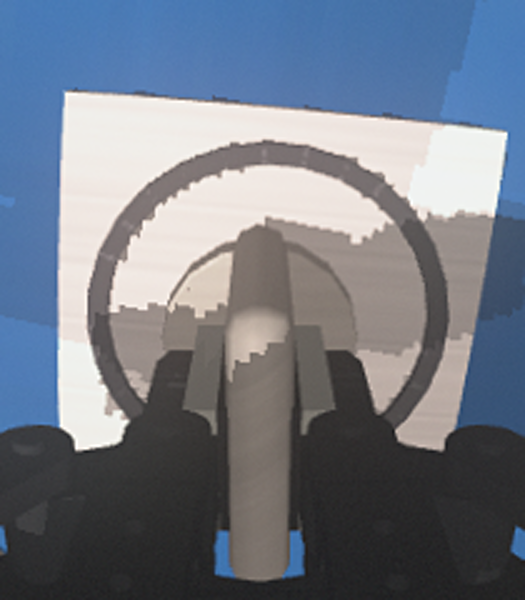

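>>> step_arm([
  {"x": 0.5,"y": -0.5,"z": -1,"twist": 2.5},
  {"x": 1,"y": -1,"z": -2,"twist": 5},
  {"x": 1,"y": -1,"z": -2,"twist": 5},
  {"x": 1,"y": -1,"z": -2,"twist": 5},
])

```text
time: 17.5
position: [0.5005, -0.1882, 0.1213]
tool_rot: [-0.0, 0.665, 0.747, -0.0]
ft_force: [-1.3, -0.6, 3.1]
finger_gap: 0.009
```

```bash
python3 look.py 20; python3 snap.py 20 wrist; python3 -c "
import cv2
im=cv2.imread('pics/wrist20.png');cv2.imwrite('pics/crop20.png',cv2.resize(im[120:360,170:380],None,fx=2.5,fy=2.5,interpolation=cv2.INTER_CUBIC))"
```

```text
t 17.5 pos [ 0.5005 -0.1882  0.1213] xang 96.60624702355288 z [-0.0002  0.0002 -1.    ] shift mm [-0.9891  1.3887  1.2599] F [-1.3155 -0.5979  3.0547] M [-0.0097  0.1547 -0.0781] gap 0.00897914941316145 q7 2.002383133928956
17.6 [ 0.5005 -0.1881  0.1213] [-0.0002  0.6654  0.7465  0.    ] [-1.5666 -0.3847  4.566 ] 0.009322105296908039
```

View pics/look20.png

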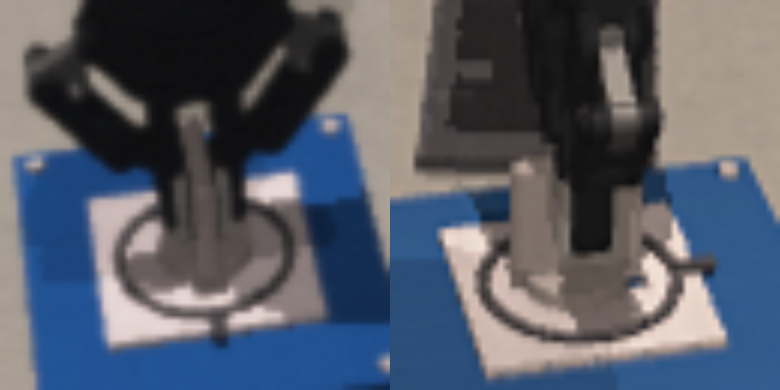

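View pics/crop20.png

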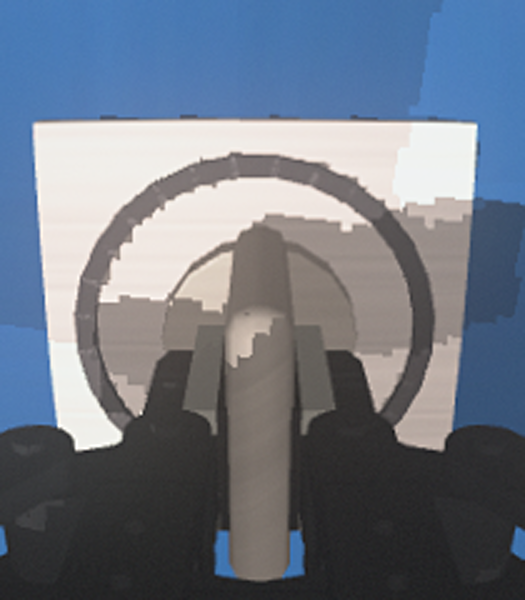

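>>> step_arm([
  {"x": -0.8,"y": 1.2,"z": 0,"twist": 0},
  {"x": -0.8,"y": 1.2,"z": -1,"twist": 0},
  {"x": -0.8,"y": 1.2,"z": -3,"twist": 0},
  {"x": -0.8,"y": 1.2,"z": -5,"twist": 0},
  {"x": -0.8,"y": 1.2,"z": -7,"twist": 0},
])

```text
time: 18.07
position: [0.5018, -0.1889, 0.1278]
tool_rot: [-0.0, 0.666, 0.746, -0.0]
ft_force: [-0.4, -0.0, -1.3]
finger_gap: 0.0093
```

```bash
python3 look.py 21
```

```text
t 18.07 pos [ 0.5018 -0.1889  0.1278] xang 96.5140760980171 z [-0.0005  0.0001 -1.    ] shift mm [-0.1311  0.2137  7.7829] F [-0.4254 -0.0012 -1.2671] M [0.0141 0.0614 0.0087] gap 0.009310988776698233 q7 2.001110942919942
```

Free of contact force; lifting out.

>>> step_arm([
  {"x": 0,"y": 0,"z": -4,"twist": 0},
  {"x": 0,"y": 0,"z": -8,"twist": 0},
  {"x": 0,"y": 0,"z": -12,"twist": 0},
  {"x": 0,"y": 0,"z": -16,"twist": 0},
  {"x": 0,"y": 0,"z": -20,"twist": 0},
])

```text
time: 18.58
position: [0.5021, -0.1891, 0.1488]
tool_rot: [0.0, 0.666, 0.746, 0.0]
ft_force: [0.1, 0.1, -1.1]
finger_gap: 0.0096
```

>>> step_arm([
  {"x": 0,"y": 0,"z": -5,"twist": 0},
  {"x": 0,"y": 0,"z": -11,"twist": 0},
  {"x": 0,"y": 0,"z": -18,"twist": 0},
  {"x": 0,"y": 0,"z": -26,"twist": 0},
  {"x": 0,"y": 0,"z": -36,"twist": 0},
])

```text
time: 19.0
position: [0.5017, -0.1889, 0.1847]
tool_rot: [-0.0, 0.666, 0.746, -0.0]
ft_force: [0.2, -0.2, -1.4]
finger_gap: 0.0095
```

```bash
python3 look.py 22;python3 snap.py 22 wrist
```

```text
t 19.0 pos [ 0.5017 -0.1889  0.1847] xang 96.50047641082286 z [-0.0005  0.0001 -1.    ] shift mm [-0.1249  0.3208 64.719 ] F [ 0.1771 -0.1984 -1.4038] M [-0.0276 -0.0146  0.0044] gap 0.009531670148751024 q7 1.9990496241923674
19.1 [ 0.5033 -0.1894  0.1865] [0.0019 0.6659 0.7461 0.0008] [ 0.0488 -0.9227 -1.7074] 0.00922412365716411
```

View pics/look22.png

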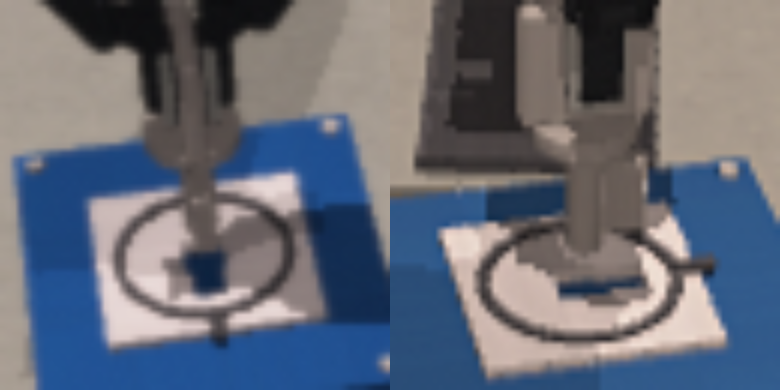

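View pics/wrist22.png

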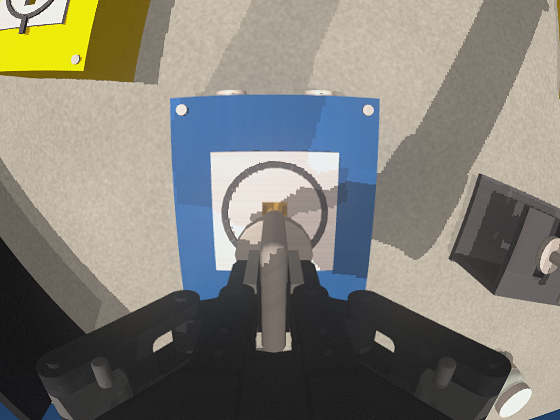

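>>> step_arm([
  {"x": 0,"y": 0,"z": -20,"twist": 0},
  {"x": 0,"y": 0,"z": -50,"twist": 0},
  {"x": 15,"y": 0,"z": -72,"twist": 3},
  {"x": 45,"y": 0,"z": -72,"twist": 8},
  {"x": 80,"y": 0,"z": -72,"twist": 14},
])

```text
time: 19.57
position: [0.4934, -0.1109, 0.2576]
tool_rot: [0.001, 0.755, 0.656, 0.001]
ft_force: [0.5, 1.0, -2.6]
finger_gap: 0.0091
```

```bash
python3 st.py .5272 .2138 .257
```

```text
t 19.57 pos [ 0.4934 -0.1109  0.2576] xang 81.9844557701671 z [ 0.0031 -0.0012 -1.    ] shift mm [326.2328 -11.8089   0.2912] F [ 0.4828  0.9985 -2.5671] M [ 0.0408  0.0092 -0.0301] gap 0.00912882487582868 q7 1.59880052170041
```

>>> step_arm([
  {"x": 33,"y": -1,"z": 0,"twist": 0},
  {"x": 68,"y": -2.5,"z": 0,"twist": 0},
  {"x": 103,"y": -4,"z": 0,"twist": 0},
  {"x": 138,"y": -5,"z": 0,"twist": 0},
  {"x": 173,"y": -6,"z": 0,"twist": 0},
])

```text
time: 19.98
position: [0.5091, 0.0644, 0.2558]
tool_rot: [-0.0, 0.752, 0.659, -0.0]
ft_force: [0.8, -0.2, -1.0]
finger_gap: 0.0092
```

>>> step_arm([
  {"x": 35,"y": -1.5,"z": 0,"twist": 0},
  {"x": 70,"y": -2.5,"z": 0,"twist": 0},
  {"x": 105,"y": -4,"z": 0,"twist": 0},
  {"x": 135,"y": -5,"z": 0,"twist": 0},
  {"x": 152,"y": -6,"z": 0,"twist": 0},
])

```text
time: 20.4
position: [0.5223, 0.219, 0.2556]
tool_rot: [-0.001, 0.75, 0.661, 0.0]
ft_force: [-1.0, 0.9, -1.1]
finger_gap: 0.0091
```

>>> step_arm([
  {"x": 0,"y": 0,"z": 0,"twist": 0},
  {"x": 0,"y": 0,"z": 0,"twist": 0},
  {"x": 0,"y": 0,"z": 0,"twist": 0},
])

```text
time: 20.65
position: [0.5235, 0.213, 0.2556]
tool_rot: [0.0, 0.752, 0.659, -0.001]
ft_force: [0.3, -0.5, -1.4]
finger_gap: 0.0092
```

```bash
python3 st.py .5272 .2138 .19; python3 snap.py 23 wrist
```

```text
t 20.65 pos [0.5235 0.213  0.2556] xang 82.4387949588692 z [-0.0006 -0.0013 -1.    ] shift mm [ 1.38    3.6058 65.5924] F [ 0.2729 -0.5207 -1.3549] M [ 0.0067 -0.0297 -0.0245] gap 0.00923777687505078 q7 0.9680215213134592
20.65 [0.5235 0.213  0.2556] [ 0.0003  0.7522  0.6589 -0.0007] [ 0.2729 -0.5207 -1.3549] 0.00923777687505078
```

View pics/wrist23.png

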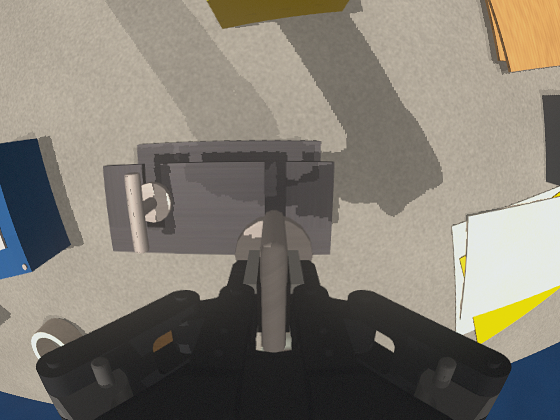

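>>> step_arm([
  {"x": 1.3,"y": 3.4,"z": 10,"twist": 0},
  {"x": 1.3,"y": 3.4,"z": 30,"twist": 0},
  {"x": 1.3,"y": 3.4,"z": 50,"twist": 0},
  {"x": 1.3,"y": 3.4,"z": 66,"twist": 0},
  {"x": 1.3,"y": 3.4,"z": 66,"twist": 0},
])

```text
time: 21.12
position: [0.525, 0.2127, 0.1856]
tool_rot: [-0.001, 0.752, 0.659, -0.003]
ft_force: [-1.3, -0.4, -2.1]
finger_gap: 0.0091
```

>>> step_arm([
  {"x": 0,"y": 0,"z": 0,"twist": 0},
  {"x": 0,"y": 0,"z": 0,"twist": 0},
  {"x": 0,"y": 0,"z": 0,"twist": 0},
])

```text
time: 21.37
position: [0.5279, 0.2152, 0.1915]
tool_rot: [0.001, 0.752, 0.659, 0.001]
ft_force: [-0.3, 0.7, -1.6]
finger_gap: 0.0092
```

```bash
python3 st.py .5272 .2138 .12; python3 snap.py 24 wrist scene side; python3 -c "
import cv2,numpy as np
im=cv2.imread('pics/wrist24.png');a=cv2.imread('pics/scene24.png')
cv2.imwrite('pics/crop24.png',np.hstack([cv2.resize(im[130:290,200:350],(450,480),interpolation=cv2.INTER_CUBIC),cv2.resize(a[180:270,360:420],(320,480))]))"
```

```text
t 21.37 pos [0.5279 0.2152 0.1915] xang 82.46897975187986 z [ 0.0025  0.0008 -1.    ] shift mm [-1.5545 -0.6516 71.5434] F [-0.2803  0.7241 -1.5907] M [-0.0087  0.0132 -0.0401] gap 0.009197234368926355 q7 0.956672475804726
21.3667 [0.5279 0.2152 0.1915] [0.0005 0.752  0.6591 0.0012] [-0.2803  0.7241 -1.5907] 0.009197234368926355
```

View pics/crop24.png

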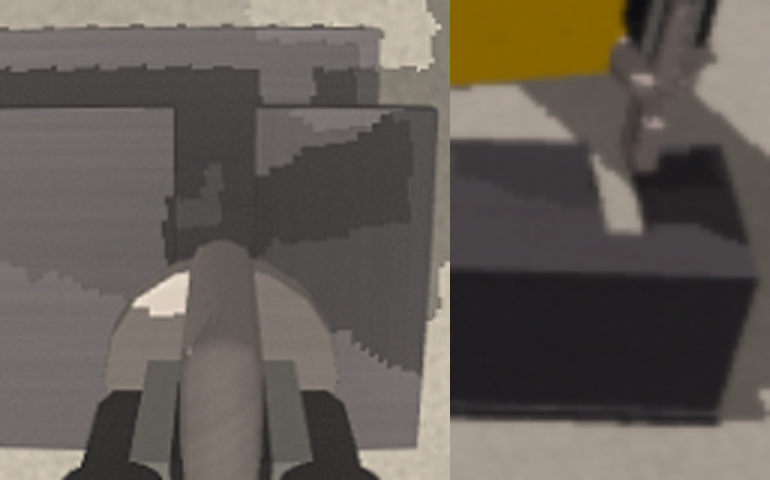

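>>> step_arm([
  {"x": -1.4,"y": -0.6,"z": 4,"twist": 0},
  {"x": -1.4,"y": -0.6,"z": 9,"twist": 0},
  {"x": -1.4,"y": -0.6,"z": 14,"twist": 0},
  {"x": -1.4,"y": -0.6,"z": 19,"twist": 0},
  {"x": -1.4,"y": -0.6,"z": 24,"twist": 0},
])

```text
time: 21.93
position: [0.5259, 0.2137, 0.1653]
tool_rot: [-0.0, 0.752, 0.659, -0.0]
ft_force: [-0.1, 0.1, -0.9]
finger_gap: 0.0091
```

>>> step_arm([
  {"x": 0,"y": 0,"z": 3,"twist": 0},
  {"x": 0,"y": 0,"z": 7,"twist": 0},
  {"x": 0,"y": 0,"z": 11,"twist": 0},
  {"x": 0,"y": 0,"z": 15,"twist": 0},
  {"x": 0,"y": 0,"z": 19,"twist": 0},
])

```text
time: 22.35
position: [0.5262, 0.2138, 0.1468]
tool_rot: [0.0, 0.752, 0.659, 0.0]
ft_force: [-0.5, 0.2, -1.0]
finger_gap: 0.0093
```

```bash
python3 st.py .5272 .2138 .1173
```

```text
t 22.35 pos [0.5262 0.2138 0.1468] xang 82.50061092499159 z [ 0.0002 -0.     -1.    ] shift mm [ 0.0806  0.9782 29.4672] F [-0.5257  0.2349 -1.0143] M [ 0.004  -0.0344 -0.0296] gap 0.00931632856999795 q7 0.9487796997555924
```

No contact; the bit is entering the slot. Continue.

>>> step_arm([
  {"x": 0,"y": 0.8,"z": 4,"twist": 0},
  {"x": 0,"y": 0.8,"z": 9,"twist": 0},
  {"x": 0,"y": 0.8,"z": 14,"twist": 0},
  {"x": 0,"y": 0.8,"z": 20,"twist": 0},
  {"x": 0,"y": 0.8,"z": 25,"twist": 0},
])

```text
time: 22.77
position: [0.5268, 0.2137, 0.1214]
tool_rot: [-0.0, 0.752, 0.659, -0.0]
ft_force: [-0.1, -0.8, -1.6]
finger_gap: 0.0091
```

>>> step_arm([
  {"x": 0,"y": 0,"z": 1,"twist": 0},
  {"x": 0,"y": 0,"z": 2,"twist": 0},
  {"x": 0,"y": 0,"z": 3,"twist": 0},
  {"x": 0,"y": 0,"z": 3,"twist": 0},
])

```text
time: 23.1
position: [0.527, 0.2138, 0.1192]
tool_rot: [0.0, 0.752, 0.659, 0.0]
ft_force: [-0.6, -0.4, -1.6]
finger_gap: 0.0091
```

>>> step_arm([
  {"x": 0,"y": 0,"z": 1,"twist": 0},
  {"x": 0,"y": 0,"z": 2,"twist": 0},
  {"x": 0,"y": 0,"z": 2,"twist": 0},
  {"x": 0,"y": 0,"z": 2,"twist": 0},
])

```text
time: 23.43
position: [0.5271, 0.2138, 0.1173]
tool_rot: [0.0, 0.752, 0.659, 0.0]
ft_force: [0.8, 0.3, -1.3]
finger_gap: 0.0097
```

```bash
python3 st.py .5272 .2138 .1173;python3 snap.py 25 wrist scene
```

```text
t 23.43 pos [0.5271 0.2138 0.1173] xang 82.50463642612384 z [ 0.0006  0.0002 -1.    ] shift mm [-0.0319  0.0805  0.004 ] F [ 0.7612  0.3065 -1.3209] M [-0.0139 -0.0196 -0.0052] gap 0.009659269287950027 q7 0.9410749115058116
23.4333 [0.5271 0.2138 0.1173] [0.0001 0.7518 0.6594 0.0003] [ 0.7612  0.3065 -1.3209] 0.009659269287950027
```

View pics/wrist25.png

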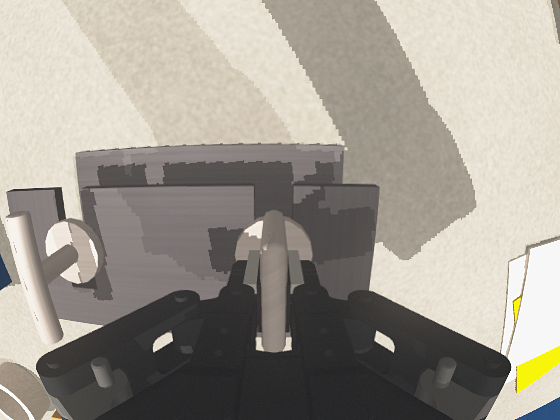

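Not yet touching; lower about another millimetre.

>>> step_arm([
  {"x": 0,"y": 0,"z": 0.5,"twist": 0},
  {"x": 0,"y": 0,"z": 1,"twist": 0},
  {"x": 0,"y": 0,"z": 1.3,"twist": 0},
  {"x": 0,"y": 0,"z": 1.3,"twist": 0},
])

```text
time: 23.87
position: [0.5272, 0.2139, 0.1172]
tool_rot: [0.0, 0.752, 0.659, 0.0]
ft_force: [-2.8, -0.7, 6.5]
finger_gap: 0.0092
```

>>> step_arm([
  {"x": 0,"y": 0,"z": -0.7,"twist": 0},
  {"x": 0,"y": 0,"z": -0.7,"twist": 0},
  {"x": 0,"y": 0,"z": -0.7,"twist": 0},
])

```text
time: 24.12
position: [0.5272, 0.2139, 0.1173]
tool_rot: [0.0, 0.752, 0.659, 0.0]
ft_force: [-1.1, -0.6, 6.7]
finger_gap: 0.0093
```

>>> step_arm([
  {"x": 0,"y": 0,"z": 0,"twist": 0},
  {"x": 0,"y": 0,"z": 0,"twist": 0},
  {"x": 0,"y": 0,"z": 0,"twist": 0},
  {"x": 0,"y": 0,"z": 0,"twist": 0},
  {"x": 0,"y": 0,"z": 0,"twist": 0},
], fingers=45)

```text
time: 24.53
position: [0.5268, 0.2137, 0.1162]
tool_rot: [-0.0, 0.752, 0.659, -0.0]
ft_force: [-0.4, -0.8, 0.8]
finger_gap: 0.0449
```

>>> step_arm([
  {"x": 0,"y": 0,"z": -5,"twist": 0},
  {"x": 0,"y": 0,"z": -20,"twist": 0},
  {"x": 0,"y": 0,"z": -40,"twist": 0},
  {"x": 0,"y": 0,"z": -70,"twist": 0},
  {"x": 0,"y": 0,"z": -105,"twist": 0},
])

```text
time: 24.95
position: [0.5258, 0.2132, 0.2213]
tool_rot: [-0.001, 0.752, 0.659, -0.002]
ft_force: [0.3, 0.7, -0.6]
finger_gap: 0.0451
```

>>> step_arm([
  {"x": 0,"y": 0,"z": -35,"twist": 0},
  {"x": 0,"y": 0,"z": -70,"twist": 0},
  {"x": 0,"y": 0,"z": -97,"twist": 0},
  {"x": 0,"y": 0,"z": -97,"twist": 0},
  {"x": 0,"y": 0,"z": -97,"twist": 0},
])

```text
time: 25.37
position: [0.5277, 0.2142, 0.3209]
tool_rot: [0.001, 0.752, 0.659, 0.002]
ft_force: [-0.2, -0.2, -0.3]
finger_gap: 0.0451
```

```bash
python3 st.py .5272 .2138 .1173;python3 snap.py 26 wrist scene side; python3 -c "
import cv2,numpy as np
im=cv2.imread('pics/wrist26.png');a=cv2.imread('pics/scene26.png');b=cv2.imread('pics/side26.png')
R=lambda i:cv2.resize(i,(390,290),interpolation=cv2.INTER_CUBIC)
cv2.imwrite('pics/crop26.png',np.vstack([np.hstack([R(im[140:240,200:334]),R(a[175:268,310:434])]),np.hstack([R(b[145:238,220:344]),R(a[180:280,180:314])])]))"
```

```text
t 25.37 pos [0.5277 0.2142 0.3209] xang 82.50697949071875 z [ 0.0042  0.0015 -1.    ] shift mm [ -0.9226  -1.2531 203.5543] F [-0.1706 -0.1583 -0.292 ] M [ 0.0175 -0.0216 -0.0039] gap 0.04508141404687144 q7 0.9749522448738002
25.3667 [0.5277 0.2142 0.3209] [0.0008 0.7518 0.6594 0.0021] [-0.1706 -0.1583 -0.292 ] 0.04508141404687144
```

View pics/crop26.png

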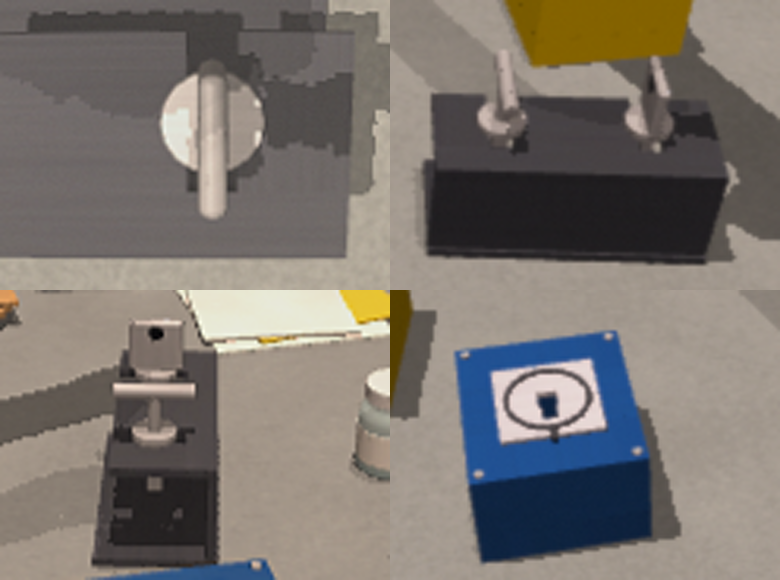

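View pics/scene26.png

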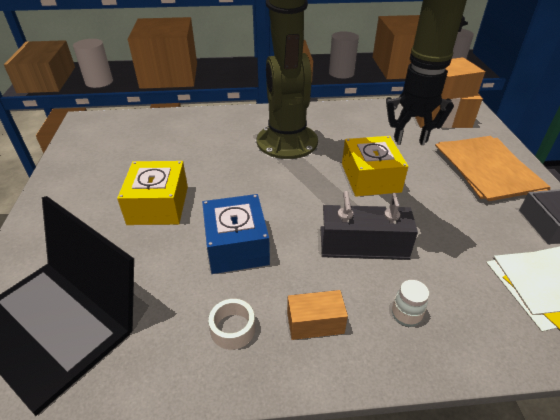

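```bash
python3 - <<'E'
import cv2,numpy as np
for n,(x0,y0,x1,y1) in (("scene",(225,225,250,240)),("side",(298,240,316,262))):
    a=cv2.imread(f"pics/{n}0.png")[y0:y1,x0:x1].astype(int);b=cv2.imread(f"pics/{n}26.png")[y0:y1,x0:x1].astype(int)
    print(n,np.abs(a-b).max(2).max(),(np.abs(a-b).max(2)>40).sum())
E
python3 -c "
from bench import *
print(close_job())"
```

```text
scene 7 0
side 21 0
the job is handed in; nothing more can be done
None
```

The job is done and handed in at about 25.4 s. I took the flat-bow key from the left-hand slot (rack +y), pushed it home in the blue lock, turned it to the stop and back, drew it out and hung it in the same slot.

**Key home:** The collar met the plate with the gripper tip at z = 0.121 m, where I expected it. The vertical force rose by about 6 N at contact.

**Clockwise stop:** The pointer stopped moving while the turning moment rose to 0.40 N m. Its position matched the predicted 1.2 rad within picture accuracy.

**Back home:** The moment reached -0.57 N m at the home stop. I then re-centred the key on the notch and it came out with no extra force.

**Last checks:**
- The pointer's picture matched the first image (no pixel differing by more than 21 of 255).
- The key hangs upright with its bit towards the rack's +x.
- The T-handled key, carton, tape roll and jar look unmoved; I judged those by eye.
- The gripper was clear, with wrist force near zero.

**Disagreed with expectation:** The tool had to turn about 8° past the nominal stop angle clockwise and about 6° past it on the way back. I put this down to extra play, and the pointer and moment show both ends were reached.

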